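Stack a lamp foot in its jig and hang the lamp harps

TASK

Make up the lamp foot in the corner-guided jig: the thick wooden foot block flat on the bottom first, then all the thin square wooden spacers lying on the bench, flat on top of it one after another, and last the round metal disc on top with its stub upwards, everything fully down between the guides. Also hang every U-shaped metal harp astride the rail, legs down and square across it, side by side between the posts. Let go of everything and leave the other things on the bench where they are.

Things in the scene. Friction and masses are not known exactly. Their poses are not given: they have to be found in the camera images.
- jig: fixed jig: 125 x 125 x 12 mm plywood plate with four L-shaped steel corner guides, 78 mm tall above the plate, round a pocket 67 x 67 mm inside; each guide reaches 13 mm along a side from the inner corner (5 mm thick, top 10 mm flared outwards), so each side is open for 41 mm in its middle for a finger. Origin under the plate's centre; x, y along the pocket's sides
- jig_pocket (a point): centre of the pocket's floor (the top of the jig's plate, 12 mm above the bench); axes as the jig
- rail_mid (a point): middle of the axis of the fixed horizontal steel bar, 16 mm thick, carried by a post at each end (posts about 160 mm either side of the middle), about 140 mm above the bench; y axis along the bar, z up
- foot: wooden foot block 62 x 62 x 28 mm, the body of the lamp foot, with a flat dark round plug (24 mm) in the middle of its top; origin at the centre of its underside, x and y along its sides, z up
- spacer1: thin square wooden spacer 62 x 62 x 12 mm with a 22 mm square hole through the middle, alike with the others; may be absent; origin at the centre of its underside, x and y along its sides, z up
- spacer2: thin square wooden spacer 62 x 62 x 12 mm with a 22 mm square hole through the middle, alike with the others; may be absent; origin at the centre of its underside, x and y along its sides, z up
- spacer3: thin square wooden spacer 62 x 62 x 12 mm with a 22 mm square hole through the middle, alike with the others; may be absent; origin at the centre of its underside, x and y along its sides, z up
- disc: round aluminium disc, diameter 62 mm, 12 mm thick, with an upright steel stub (diameter 16 mm, 24 mm tall) in the middle of its top; origin at the centre of its underside, z up
- harp1: lamp harp: inverted U of flat aluminium strap standing on its leg ends: 56 mm across the outside of the legs (along x), 50 mm wide (along y), 90 mm tall; crown 8 mm thick, legs 5 mm thick, 46 mm clear between them, 82 mm from leg ends to the crown's underside; may be absent; origin midway between the leg ends, at their lower edge, z up to the crown
- harp2: lamp harp: inverted U of flat aluminium strap standing on its leg ends: 56 mm across the outside of the legs (along x), 50 mm wide (along y), 90 mm tall; crown 8 mm thick, legs 5 mm thick, 46 mm clear between them, 82 mm from leg ends to the crown's underside; may be absent; origin midway between the leg ends, at their lower edge, z up to the crown
- harp3: lamp harp: inverted U of flat aluminium strap standing on its leg ends: 56 mm across the outside of the legs (along x), 50 mm wide (along y), 90 mm tall; crown 8 mm thick, legs 5 mm thick, 46 mm clear between them, 82 mm from leg ends to the crown's underside; may be absent; origin midway between the leg ends, at their lower edge, z up to the crown
- offcut: bystander: a wooden offcut 90 x 75 x 18 mm, not a lamp part; origin under its centre
- glue: bystander: white glue bottle, diameter 44, 120 mm tall; origin under its centre
- mug: bystander: white mug, diameter 76, 90 mm tall; origin under its centre
- driver: bystander: screwdriver lying on the bench, along its x
- jar: bystander: glass jar, diameter 68, 90 mm tall; origin under its centre
Things that resemble listed ones, but are neither listed nor needed, are in the scene too. What is shaped like the disc but orange, purple or red is not meant.

How it is judged (in metres and radians):
On the way, in this order (a step that is already met when the one before it is completed fails the run):
1. the foot block lies flat on the floor of the jig's pocket (horizontal distance between foot and jig_pocket below 0.007 m and angle between foot's own z axis and vertical below 0.05 rad and z of foot in the frame of jig_pocket between -0.003 and 0.004 m), for 0.2 s.
2. all the spacers lie flat on the foot block in the pocket (all of step 1 and horizontal distance between each of spacer1, spacer2, spacer3 and jig_pocket below 0.007 m and angle between each of spacer1, spacer2, spacer3's own z axis and vertical below 0.05 rad and z of spacer1 in the frame of jig_pocket between 0.024 and 0.056 m and z of spacer2 in the frame of jig_pocket between 0.024 and 0.056 m and z of spacer3 in the frame of jig_pocket between 0.024 and 0.056 m), for 0.2 s.
3. the disc lies flat on top of the spacers, stub up (all of step 2 and horizontal distance between disc and jig_pocket below 0.007 m and angle between disc's own z axis and vertical below 0.05 rad and z of disc in the frame of jig_pocket between 0.048 and 0.068 m and z of disc in the frame of spacer1 above 0.008 m and z of disc in the frame of spacer2 above 0.008 m and z of disc in the frame of spacer3 above 0.008 m), for 0.2 s.
At the end, for the whole second after the job is handed in: In the pocket (within 7 mm, 0.05 rad, fully down): foot block, then every spacer, then disc, stub up. Every harp hangs with its crown on the bar (within 6 mm), within 20 mm across and 130 mm along from its middle, upright within 0.2 rad, square within 0.3 rad. All at rest (all of step 3 and z of harp1 in the frame of rail_mid between -0.08 and -0.068 m and x of harp1 in the frame of rail_mid between -0.02 and 0.02 m and y of harp1 in the frame of rail_mid between -0.13 and 0.13 m and angle between each of harp1, harp2, harp3's own z axis and vertical below 0.2 rad and angle between the y axis of each of harp1, harp2, harp3 and the y axis of rail_mid, either way round below 0.3 rad and z of harp2 in the frame of rail_mid between -0.08 and -0.068 m and x of harp2 in the frame of rail_mid between -0.02 and 0.02 m and y of harp2 in the frame of rail_mid between -0.13 and 0.13 m and z of harp3 in the frame of rail_mid between -0.08 and -0.068 m and x of harp3 in the frame of rail_mid between -0.02 and 0.02 m and y of harp3 in the frame of rail_mid between -0.13 and 0.13 m and linear speed of each of foot, spacer1, spacer2, spacer3, disc, harp1, harp2, harp3 below 0.03 m/s); the robot touches nothing.
It fails at once if another thing on the bench is shifted by more than 30 mm (distance of any of offcut, glue, mug, driver, jar from where it was at the start of the episode above 0.03 m).
Of spacer1, spacer2, spacer3 only 2 to 3 are there at a start; the rules pass over those that are not, and their reading is None.
Of harp1, harp2, harp3 only 2 to 3 are there at a start; the rules pass over those that are not, and their reading is None.
At some moment in a run one of foot, spacer1, spacer2, spacer3, disc may be knocked a few centimetres aside while the robot is not near it.
It also fails if it takes over 210 s, if anything falls off the work surface, if the arm or the gripper's body presses on something with over 40 N, if the wrist force passes 120 N, or if a joint passes its speed limit or range.

ROBOT

A 6-joint arm with a two-finger parallel gripper is mounted at the origin on the work surface. World frame = base frame: x ahead of the robot, y to its left, z up, the work surface at z = 0. Lengths are in m, angles in degrees, forces in N, time in s.
With the tool pointing down it reaches from about 0.375 to 0.9 m from the base axis. Payload 3.1 kg.
Tool frame: the origin (TCP) lies between the finger pads; the fingertips stand 19 mm ahead of it and the grasp point (between the pads) is the TCP; z points along the fingers, x is the direction in which the jaws open and shut, and the axes are right-handed (so a half turn about z gives the same grasp; the last joint's range is limited). The gripper opens to 87 mm and grips with 3 to 60 N. Pads are 19 mm wide; open, the fingers measure 117 mm over their backs; the gripper's body (75 mm by 190 mm) begins 51 mm behind the grasp point.
Start: joints at [62.366, 30.224, 82.088, -0, 67.689, -10.227], TCP at [0.187, 0.596, 0.242] pointing down, gripper open.
Joint ranges: [-176.69, 176.69], [-43.24, 126.21], [12.49, 139.97], [-82, 262], [0, 151.66], [-163.58, 163.58]. Speed limits (degrees/s): [159.86, 159.86, 180, 180, 180, 180].

INTERFACE

Orientations are given as a 3x3 rotation matrix whose columns are the frame's x, y, z axes.
In Python, from rig import read_state, capture, camera_info, hand_in, spot_in, silhouettes gives the robot as it stands.
- The arm moves only by the shell command python3 -m jog 'ROWS'. ROWS is text: rows parted by semicolons, each of 7 numbers parted by spaces: the shift along the tool's x, y, z in m, then the turn, a rotation vector about the tool's x, y, z in degrees, then the opening, from 0 (shut) to 1 (fully open). A call has 1 to 8 rows; each row is the pose to reach, as a shift and turn from the pose commanded when the call began, along the tool's axes at that moment; what a row does not reach only later rows make up. A row lasts 1/8 s, in which the tool goes at most 62.5 mm and 10.7 degrees, less where a joint would pass 70% of its speed; a pose out of reach is approached as far as the arm can. A call with a gripper value outside its range is refused whole. The fingers move at their own pace and stop on an object; the grip force is fixed at half the most. Time passes only in rows, so rows that repeat a pose let the fingers close. It gives the time, the measured TCP pose, the force and the opening at its end, in the units of the state.
- read_state(): the state, without advancing time (a new reading comes with each control period).
- capture(name): name is "side" or "top" or "wrist"; returns (picture, depth): 384x512x3 uint8, red, green, blue; 384x512 float32, m along the optical axis (not along the pixel's ray), 0 where there is no reading.
- camera_info(name): a dict with "vfov" (degrees; the focal length in pixels is half the picture's height over the tangent of half this angle, whatever the lens; pixels are square), "cx", "cy" (the principal point, pixels), "R" (3x3) and "t" (3): a world point X has camera coordinates R X + t; the wrist camera has in their place "tool_from_camera" (4x4, takes a point from camera to tool coordinates, whose origin is the TCP and whose axes are the tool frame's). Camera axes: x right, y down, z forward; pixel columns grow to the right and rows downward; lengths in m; the calibration is good to about 2 mm. The wrist camera is an equidistant fisheye: a pixel r from the principal point sees the ray r / f radians off the axis. A picture is of the moment at which its call begins: read the wrist's pose just before it. camera_info takes no time and is no camera call.
- hand_in(): hands the job in, once; it reports no verdict.
Trained networks look in the newest picture that a camera, given by its name, has taken for a name from the list of things; names that differ only in an ending like _2 or _b are one class to them, and where a whole thing is asked for, a point or a joint stands for the part that bears it (a point fixed in the world has none). Each returns a list of dicts, best first, with "score" (0 to 1); they miss things now and then, are a little off and sometimes report something else, mostly with a low value. They report only what shows in the picture. A call takes as long as a camera call. They do not tell look-alikes from the thing itself.
- spot_in(label, camera): "centre" ([x, y, z] in m, in world coordinates, good to about 4 mm: the middle of the surface that is visible of it).
- silhouettes(label, camera): "region" (384x512 bool, what is visible of it).
The state is a dict: "time_s": time; "joint_positions": joint angles; "qvel": joint speeds; "tau": joint torques, N m; "position": TCP position; "tcp_rot": TCP orientation; "force": force on the tool from outside, world axes, zero at the start; "moment": the same for the moment, N m; "opening": opening from 0.0 (shut) to 1.0 (fully open).
Only numpy, scipy, OpenCV 4.12 (cv2) and the standard library are available. Lean on these libraries where they do the work, as an engineer would, in place of code of your own. Each camera call takes 0.05 s, during which the arm holds its last target.

## Working session

There is one attempt and no reset: what is moved stays moved. The work goes in short steps, Python scripts to look and compute and a shell command to move; the robot and the scene stay as the last step left them, time stands still between calls to the robot, and variables do not carry over. Pictures are saved under pics/ and viewed, and the job is handed in when it is done.

```bash
ls -la; mkdir -p pics; python3 - <<'E'
from rig import *
import cv2,numpy as np
s=read_state();print({k:np.round(v,3).tolist() for k,v in s.items()})
for n in ["side","top","wrist"]:
    p,d=capture(n);cv2.imwrite(f"pics/a_{n}.png",cv2.cvtColor(p,cv2.COLOR_RGB2BGR))
    i=camera_info(n);print(n,{k:np.round(v,4).tolist() for k,v in i.items()})
E
```

```text
total 12
drwxr-xr-x  3 agent agent 4096 Dec  6 23:18 .
drwxr-xr-x 23 root  root  4096 Dec  6 23:18 ..
drwxr-xr-x  2 agent agent 4096 Dec  6 23:18 pics
{'time_s': 0.0, 'joint_positions': [62.366, 30.28, 82.157, 0.001, 67.689, -10.227], 'qvel': [-0.079, 0.049, -0.025, -0.027, -0.007, -0.03], 'tau': [0.0, -44.005, -17.659, 0.063, 0.058, -0.0], 'position': [0.187, 0.596, 0.241], 'tcp_rot': [[0.299, 0.954, -0.001], [0.954, -0.299, -0.002], [-0.002, -0.0, -1.0]], 'force': [-0.89, -1.124, 0.325], 'moment': [-0.018, -0.013, -0.04], 'opening': 0.999}
side {'vfov': 43.3659, 'cx': 256.317, 'cy': 190.2163, 'R': [[0.634, 0.7732, -0.0105], [0.4956, -0.4168, -0.762], [-0.5936, 0.4779, -0.6474]], 't': [-0.2988, -0.1921, 1.924]}
top {'vfov': 48.0384, 'cx': 252.0619, 'cy': 191.5546, 'R': [[-0.0104, -0.9999, -0.0073], [-0.9923, 0.0113, -0.1234], [0.1235, 0.0059, -0.9923]], 't': [-0.047, 0.5597, 1.1828]}
wrist {'vfov': 65.7065, 'cx': 261.8756, 'cy': 189.6786, 'tool_from_camera': [[1.0, 0.0002, -0.0014, -0.0001], [0.0002, 0.954, 0.2997, -0.0825], [0.0014, -0.2997, 0.954, -0.1425], [0.0, 0.0, 0.0, 1.0]]}
```

View pics/a_side.png

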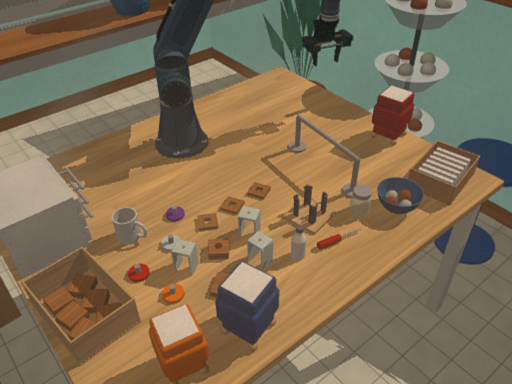

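View pics/a_top.png

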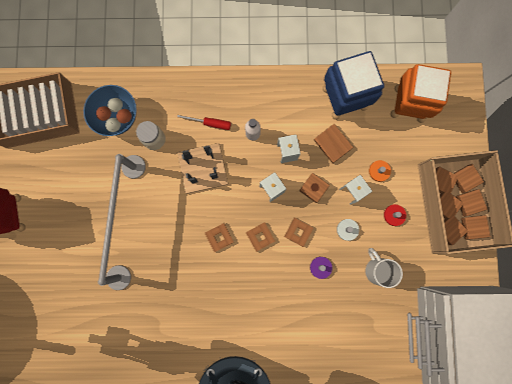

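View pics/a_wrist.png

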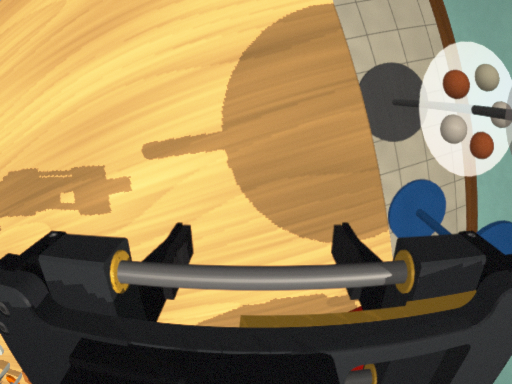

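```bash
cat > h.py <<'E'
from rig import *
import cv2,numpy as np
def cloud(n,d=None):
    i=camera_info(n)
    if d is None: p,d=capture(n)
    else: p=None
    f=192/np.tan(np.radians(i['vfov'])/2)
    v,u=np.mgrid[0:384,0:512].astype(float)
    X=np.stack([(u-i['cx'])/f*d,(v-i['cy'])/f*d,d],-1)
    R=np.array(i['R']);W=(X-np.array(i['t']))@R
    W[d==0]=np.nan
    return p,d,W
def proj(n,P):
    i=camera_info(n);f=192/np.tan(np.radians(i['vfov'])/2)
    c=np.array(i['R'])@np.array(P)+np.array(i['t'])
    return c[0]/c[2]*f+i['cx'],c[1]/c[2]*f+i['cy']
E
python3 - <<'E'
from h import *
p,d,W=cloud("top")
np.save("W0.npy",W)
c=p[90:300,80:420];cv2.imwrite("pics/b.png",cv2.cvtColor(cv2.resize(c,None,fx=2.3,fy=2.3,interpolation=cv2.INTER_CUBIC),cv2.COLOR_RGB2BGR))
for l in ["foot","spacer1","disc","harp1","jig","offcut","glue","mug","driver","jar"]:
    r=spot_in(l,"top"); S=silhouettes(l,"top")
    print(l,[(round(x['score'],2),np.round(x['centre'],3).tolist()) for x in r])
    for s in S:
        m=s['region']; 
        if m.sum()<5: continue
        ys,xs=np.where(m);z=W[m][:,2];zt=np.nanpercentile(z,90)
        mm=m&(abs(W[...,2]-zt)<.005); P=W[mm][:,:2].astype(np.float32)
        rc=cv2.minAreaRect(P) if len(P)>3 else None
        print("   ",round(s['score'],2),int(m.sum()),xs.mean().round(),ys.mean().round(),"z",np.round(np.nanpercentile(z,[5,50,95]),3),"rect",np.round(rc[0],4),np.round(rc[1],3),round(rc[2],1), 'mean',P.mean(0).round(4))
E
```

```text
foot [(0.73, [0.571, -0.228, 0.028])]
    0.81 485 314.0 188.0 z [0.021 0.028 0.032] rect [ 0.5708 -0.2313] [0.06  0.061] 53.6 mean [ 0.5711 -0.2308]
spacer1 [(0.92, [0.435, 0.04, 0.018]), (0.6, [0.448, -0.183, 0.011]), (0.57, [0.439, -0.081, 0.011]), (0.57, [0.704, -0.289, 0.019])]
    0.83 461 219.0 237.0 z [0.002 0.012 0.016] rect [0.4326 0.0421] [0.062 0.061] 27.0 mean [0.4315 0.0418]
    0.62 428 261.0 237.0 z [0.006 0.012 0.016] rect [ 0.4332 -0.0753] [0.061 0.061] 28.2 mean [ 0.4332 -0.0746]
    0.55 389 299.0 232.0 z [0.007 0.012 0.016] rect [ 0.445  -0.1831] [0.06 0.06] 62.7 mean [ 0.4441 -0.1841]
    0.46 836 333.0 143.0 z [0.012 0.018 0.022] rect [ 0.7012 -0.2908] [0.089 0.077] 36.7 mean [ 0.7014 -0.2909]
disc [(0.89, [0.457, -0.324, 0.013]), (0.89, [0.62, -0.42, 0.012]), (0.79, [0.347, -0.249, 0.013]), (0.69, [0.494, -0.46, 0.012])]
    0.91 376 348.0 229.0 z [0.007 0.012 0.035] rect [ 0.4506 -0.3244] [0.059 0.058] 61.8 mean [ 0.4509 -0.325 ]
    0.82 363 380.0 171.0 z [0.006 0.012 0.034] rect [ 0.6181 -0.4214] [0.055 0.054] 72.6 mean [ 0.6201 -0.4213]
    0.69 409 395.0 
[... 1258 characters left out ...]
2906] [0.089 0.076] 35.8 mean [ 0.7017 -0.2896]
glue [(0.7, [0.726, -0.059, 0.082])]
    0.56 238 253.0 129.0 z [0.033 0.083 0.122] rect [ 0.7352 -0.0567] [0.019 0.018] 89.4 mean [ 0.7352 -0.0572]
mug [(0.97, [0.334, -0.416, 0.042])]
    0.73 937 383.0 271.0 z [0.002 0.038 0.09 ] rect [ 0.3319 -0.408 ] [0.073 0.073] 67.8 mean [ 0.3338 -0.4043]
driver [(0.69, [0.764, 0.06, 0.024]), (0.57, [0.569, -0.229, 0.031]), (0.29, [0.446, -0.184, 0.009])]
    0.8 217 217.0 123.0 z [0.015 0.023 0.028] rect [0.7629 0.0468] [0.078 0.022] 80.4 mean [0.7639 0.0463]
    0.56 504 314.0 188.0 z [0.018 0.028 0.032] rect [ 0.5707 -0.2311] [0.061 0.061] 52.6 mean [ 0.571 -0.231]
jar [(0.84, [0.717, 0.232, 0.092])]
```

View pics/b.png

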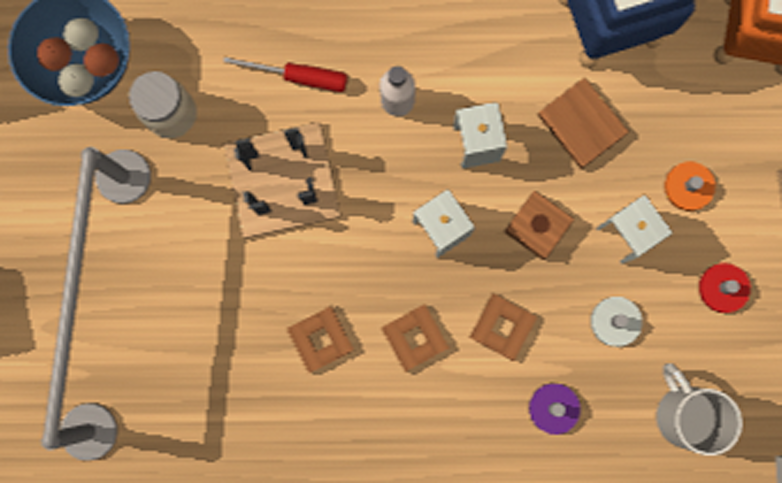

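```bash
cat >> h.py <<'E'
def rect(W,zlo,zhi,box):
    m=(W[...,2]>zlo)&(W[...,2]<zhi)&(W[...,0]>box[0])&(W[...,0]<box[1])&(W[...,1]>box[2])&(W[...,1]<box[3])
    P=W[m][:,:2].astype(np.float32)
    return P,m
E
python3 - <<'E'
from h import *
W=np.load("W0.npy")
P,m=rect(W,.136,.17,(.25,.75,.15,.45))
print(len(P),P.min(0),P.max(0)); z=W[m][:,2];print(np.percentile(z,[5,50,95]))
q,_,_,_=cv2.fitLine(P,cv2.DIST_L2,0,.01,.01).ravel()[:4] if 0 else (0,0,0,0)
vx,vy,x0,y0=cv2.fitLine(P,cv2.DIST_HUBER,0,.001,.001).ravel();print("rail dir",vx,vy,np.degrees(np.arctan2(vy,vx)),x0,y0)
t=(P-[x0,y0])@[vx,vy];print("t",t.min(),t.max(), "mid",np.array([x0,y0])+np.array([vx,vy])*(t.min()+t.max())/2)
print(cv2.minAreaRect(P))
# jig plate
P,m=rect(W,.007,.018,(.53,.73,-.02,.19));print("plate",len(P),cv2.minAreaRect(P))
P,m=rect(W,.04,.1,(.53,.73,-.02,.19));print("guides",len(P),cv2.minAreaRect(P))
for zz in(.07,.08,.085):
  P,m=rect(W,zz,.1,(.53,.73,-.02,.19));print(zz,len(P),cv2.minAreaRect(P));
n,lab=cv2.connectedComponents(m.astype(np.uint8))
for k in range(1,n): print(k,(lab==k).sum(),W[lab==k].mean(0).round(4))
for nme,b in dict(h1=(.50,.62,-.40,-.28),h2=(.51,.63,-.165,-.05),h3=(.62,.73,-.215,-.10)).items():
  P,m=rect(W,.085,.1,b);r=cv2.minAreaRect(P);print(nme,len(P),np.round(r[0],4),np.round(r[1],4),round(r[2],1),cv2.boxPoints(r).round(3).tolist())
  P,m=rect(W,.01,.08,b);print("  low",len(P),P.mean(0))
E
```

```text
878 [0.3132925  0.28214604] [0.64935356 0.33732006]
[0.14066077 0.14692211 0.15115557]
rail dir 0.99395335 -0.10980336 -6.3039804 0.47757897 0.30746686
t -0.16569321 0.17221089 mid [0.4808181  0.30710903]
((0.4809725284576416, 0.30850154161453247), (0.020709030330181122, 0.33792179822921753), 83.4500732421875)
plate 1506 ((0.6278482675552368, 0.09716835618019104), (0.1573561280965805, 0.18530364334583282), 30.555986404418945)
guides 232 ((0.6338125467300415, 0.09054654836654663), (0.08384239673614502, 0.0836029127240181), 11.795845985412598)
0.07 163 ((0.6338125467300415, 0.09054654836654663), (0.08384239673614502, 0.0836029127240181), 11.795845985412598)
0.08 148 ((0.6338125467300415, 0.09054654836654663), (0.08384239673614502, 0.0836029127240181), 11.795845985412598)
0.085 121 ((0.6338125467300415, 0.09054654836654663), (0.08384239673614502, 0.0836029127240181), 11.795845985412598)
1 31 [0.6734 0.0645 0.0897]
2 35 [0.6591 0.1291 0.0892]
3 13 [0.6146 0.0471 0.0894]
4 30 [0.594  0.1163 0.0896]
5 12 [0.6014 0.0526 0.0905]
h1 383 [ 0.5598 -0.3413] [0.0557 0.0507] 34.7 [[0.5220000147819519, -0.335999995470047], [0.5509999990463257, -0.3779999911785126], [0.597000002861023, -0.34599998593330383], [0.5680000185966492, -0.3050000071525574]]
  low 36 [ 0.5653944  -0.34676206]
h2 381 [ 0.5695 -0.11  ] [0.0564 0.0501] 33.1 [[0.5320000052452087, -0.10400000214576721], [0.5600000023841858, -0.1459999978542328], [0.6069999933242798, -0.11599999666213989], [0.5789999961853027, -0.07400000095367432]]
  low 38 [ 0.55083704 -0.11435432]
h3 364 [ 0.6785 -0.1568] [0.0565 0.0498] 10.2 [[0.6460000276565552, -0.13699999451637268], [0.6549999713897705, -0.1860000044107437], [0.7110000252723694, -0.17599999904632568], [0.7020000219345093, -0.12700000405311584]]
  low 94 [ 0.6561058  -0.15652719]
```

```bash
cat > go.py <<'E'
# prints row (shift,turn) from present pose to vertical-tool target x y z theta(deg)
import sys,numpy as np
from scipy.spatial.transform import Rotation as Ro
from rig import read_state
s=read_state();p=np.array(s['position']);R=np.array(s['tcp_rot'])
print("t",s['time_s'],"p",p.round(4),"th",np.degrees(np.arctan2(R[1,0],R[0,0])).round(1),"q",np.round(s['joint_positions'],0))
for a in sys.argv[1:]:
    x,y,z,th=map(float,a.split(','))
    c0=np.degrees(np.arctan2(R[1,0],R[0,0]))
    while th-c0>90: th-=180
    while th-c0<-90: th+=180
    t=np.radians(th);c,sn=np.cos(t),np.sin(t)
    T=np.array([[c,sn,0],[sn,-c,0],[0,0,-1]])
    d=R.T@(np.array([x,y,z])-p);w=Ro.from_matrix(R.T@T).as_rotvec(degrees=True)
    print(a,"->",np.round(d,4),np.round(w,1), "q6~",round(np.degrees(np.arctan2(y,x))-th,0))
E
python3 go.py 0.678,-0.157,0.22,10.2 0.678,-0.157,0.22,190.2
python3 - <<'E'
from h import *
p,d,W=cloud("side")
for nme,b in dict(h1=(.50,.62,-.40,-.28),h2=(.51,.63,-.165,-.05),h3=(.62,.73,-.215,-.10)).items():
  P,m=rect(W,.085,.1,b);r=cv2.minAreaRect(P);print(nme,len(P),np.round(r[0],4),np.round(r[1],4),round(r[2],1))
P,m=rect(W,.08,.1,(.53,.73,-.02,.19));print(len(P),cv2.minAreaRect(P))
P,m=rect(W,.136,.17,(.25,.75,.15,.45));print(cv2.minAreaRect(P),np.percentile(W[m][:,2],[50,90,98]))
P,m=rect(W,.02,.035,(.5,.65,-.29,-.17));print('foot',cv2.minAreaRect(P))
W=np.load("W0.npy")
m=((W[...,2]>.006)&(W[...,2]<.02)&(W[...,0]>.53)&(W[...,0]<.73)&(W[...,1]>-.02)&(W[...,1]<.19)).astype(np.uint8)
m=cv2.morphologyEx(m,cv2.MORPH_OPEN,np.ones((5,5)))>0
P=W[m][:,:2].astype(np.float32);print("plate",len(P),cv2.minAreaRect(P))
E
```

```text
t 1.2 p [0.1869 0.5964 0.2415] th 72.6 q [ 62.  30.  82.   0.  68. -10.]
0.678,-0.157,0.22,10.2 -> [-0.572   0.694   0.0215] [-0.   0.  62.4] q6~ -23.0
0.678,-0.157,0.22,190.2 -> [-0.572   0.694   0.0215] [-0.   0.  62.4] q6~ -23.0
h1 256 [ 0.5608 -0.3406] [0.0577 0.0541] 33.2
h2 202 [ 0.571  -0.1103] [0.0564 0.056 ] 33.2
h3 247 [ 0.68   -0.1583] [0.0575 0.0512] 14.3
104 ((0.6340552568435669, 0.08913931250572205), (0.08517700433731079, 0.08491471409797668), 11.670686721801758)
((0.48445233702659607, 0.3061932325363159), (0.020981470122933388, 0.33646270632743835), 83.19865417480469) [0.14386215 0.14791912 0.14992791]
foot ((0.5725023746490479, -0.23208178579807281), (0.06083505228161812, 0.0675065815448761), 52.843177795410156)
plate 1411 ((0.633100152015686, 0.09002891182899475), (0.1246960461139679, 0.12534119188785553), 12.171895027160645)
```

```bash
python3 -m jog '-0.572 0.694 0.02 0 0 62.4 1;-0.572 0.694 0.02 0 0 62.4 1;-0.572 0.694 0.02 0 0 62.4 1;-0.572 0.694 0.02 0 0 62.4 1;-0.572 0.694 0.02 0 0 62.4 1;-0.572 0.694 0.02 0 0 62.4 1;-0.572 0.694 0.02 0 0 62.4 1;-0.572 0.694 0.02 0 0 62.4 1'; python3 go.py 0.679,-0.157,0.19,10.2
```

```text
time_s: 2.25
position: [0.4611, 0.1758, 0.2307]
tcp_rot: [[0.984, 0.177, 0.001], [0.177, -0.984, 0.0], [0.001, -0.0, -1.0]]
force: [0.8, 0.1, 0.2]
opening: 1.0
t 2.25 p [0.4611 0.1758 0.2307] th 10.2 q [  8.  21. 101.   0.  58.  -2.]
0.679,-0.157,0.19,10.2 -> [0.1556 0.3661 0.0409] [-0.  -0.1 -0. ] q6~ -23.0
```

```bash
python3 -m jog '0.156 0.366 0.041 0 0 0 1;0.156 0.366 0.041 0 0 0 1;0.156 0.366 0.041 0 0 0 1;0.156 0.366 0.041 0 0 0 1;0.156 0.366 0.041 0 0 0 1;0.156 0.366 0.041 0 0 0 1;0.156 0.366 0.041 0 0 0 1;0.156 0.366 0.041 0 0 0 1'; python3 go.py 0.679,-0.157,0.078,10.2; python3 - <<'E'
from h import *
p,d=capture("wrist");cv2.imwrite("pics/c.png",cv2.cvtColor(p,cv2.COLOR_RGB2BGR))
E
```

```text
time_s: 3.25
position: [0.6787, -0.1571, 0.1886]
tcp_rot: [[0.985, 0.174, 0.0], [0.174, -0.985, -0.0], [0.0, 0.0, -1.0]]
force: [-0.0, 1.4, -0.9]
opening: 1.0
t 3.25 p [ 0.6787 -0.1571  0.1886] th 10.0 q [-22.  39.  74.  -0.  67. -32.]
0.679,-0.157,0.078,10.2 -> [ 3.000e-04 -1.000e-04  1.106e-01] [ 0.  -0.  -0.2] q6~ -23.0
```

View pics/c.png

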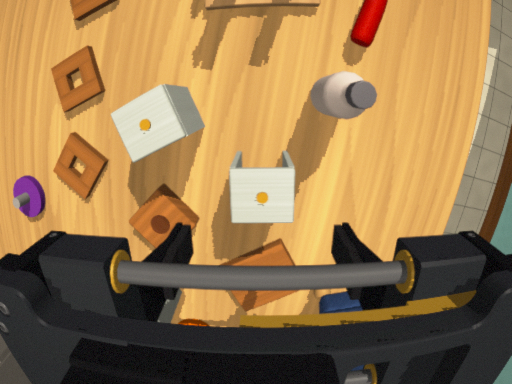

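Harp3's crown (262,195) sits centred between the fingers with its legs left and right, so I descend and grip it across the legs.

```bash
python3 -m jog '0 0 0.06 0 0 0 1;0 0 0.11 0 0 0 1;0 0 0.11 0 0 0 1;0 0 0.11 0 0 0 0;0 0 0.11 0 0 0 0;0 0 0.11 0 0 0 0;0 0 0.11 0 0 0 0;0 0 0.11 0 0 0 0'; python3 -m jog '0 0 -0.06 0 0 0 0;0 0 -0.12 0 0 0 0;0 0 -0.18 0 0 0 0;0 0 -0.2 0 0 0 0;0 0 -0.2 0 0 0 0'; python3 go.py 0.4129,0.3163,0.27,83.6
```

```text
time_s: 4.3
position: [0.6788, -0.1553, 0.0808]
tcp_rot: [[0.984, 0.177, 0.002], [0.177, -0.984, -0.001], [0.001, 0.001, -1.0]]
force: [-1.6, 0.2, 7.0]
opening: 0.646
time_s: 4.92
position: [0.6789, -0.1553, 0.2814]
tcp_rot: [[0.984, 0.177, 0.004], [0.177, -0.984, -0.001], [0.003, 0.002, -1.0]]
force: [-0.5, -0.3, -1.9]
opening: 0.64
t 4.925 p [ 0.6789 -0.1553  0.2814] th 10.2 q [-22.  34.  68.   0.  78. -32.]
0.4129,0.3163,0.27,83.6 -> [-0.1784 -0.5112  0.0097] [  0.2  -0.1 -73.4] q6~ -46.0
```

```bash
python3 -m jog '-0.178 -0.511 0 0 0 -73.4 0;-0.178 -0.511 0 0 0 -73.4 0;-0.178 -0.511 0 0 0 -73.4 0;-0.178 -0.511 0 0 0 -73.4 0;-0.178 -0.511 0 0 0 -73.4 0;-0.178 -0.511 0 0 0 -73.4 0;-0.178 -0.511 0 0 0 -73.4 0;-0.178 -0.511 0 0 0 -73.4 0'; python3 go.py 0.4129,0.3163,0.27,83.6
```

```text
time_s: 5.92
position: [0.4303, 0.2816, 0.2771]
tcp_rot: [[0.111, 0.994, -0.004], [0.994, -0.111, -0.002], [-0.002, -0.004, -1.0]]
force: [-0.1, 0.3, -1.4]
opening: 0.638
t 5.925 p [0.4303 0.2816 0.2771] th 83.6 q [ 21.  19.  95.   0.  66. -63.]
0.4129,0.3163,0.27,83.6 -> [ 0.0326 -0.0211  0.0072] [-0.2  0.1  0. ] q6~ -46.0
```

```bash
python3 -m jog '0.033 -0.021 0.007 -0.2 0.1 0 0;0.033 -0.021 0.007 -0.2 0.1 0 0;0.033 -0.021 0.007 -0.2 0.1 0 0;0.033 -0.021 0.007 -0.2 0.1 0 0'; python3 go.py 0.4129,0.3163,0.148,83.6;python3 - <<'E'
from h import *
p,d=capture("side");cv2.imwrite("pics/d.png",cv2.cvtColor(cv2.resize(p[60:260,200:420],None,fx=3,fy=3),cv2.COLOR_RGB2BGR))
E
```

```text
time_s: 6.42
position: [0.4161, 0.3146, 0.2719]
tcp_rot: [[0.113, 0.994, 0.003], [0.994, -0.113, 0.001], [0.001, 0.003, -1.0]]
force: [1.0, 0.9, -1.8]
opening: 0.645
t 6.425 p [0.4161 0.3146 0.2719] th 83.5 q [ 25.  20.  95.  -0.  65. -59.]
0.4129,0.3163,0.148,83.6 -> [ 0.0012 -0.0037  0.1239] [ 0.2 -0.  -0.1] q6~ -46.0
```

View pics/d.png

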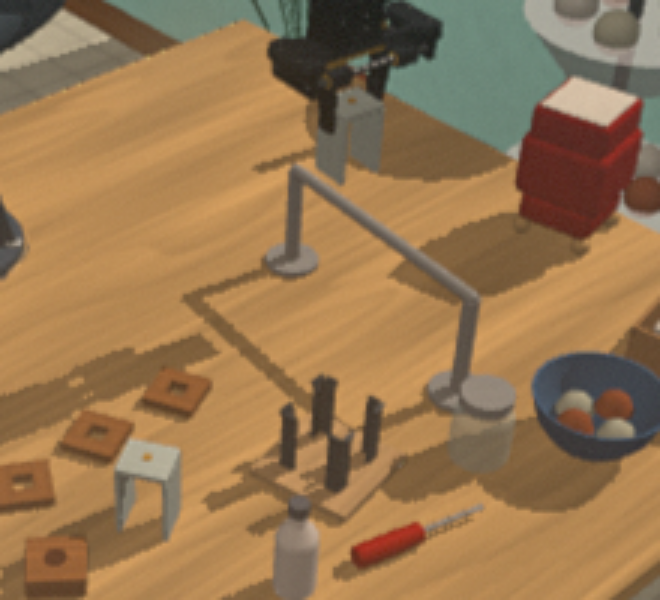

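Harp3 is held level above the rail, square across it. Lowering.

```bash
python3 -m jog '0.001 -0.003 0.05 0 0 0 0;0.001 -0.003 0.1 0 0 0 0;0.001 -0.003 0.115 0 0 0 0;0.001 -0.003 0.121 0 0 0 0;0.001 -0.003 0.124 0 0 0 0;0.001 -0.003 0.125 0 0 0 0;0.001 -0.003 0.125 0 0 0 0'; python3 go.py 0.4129,0.3163,0.147,83.6
```

```text
time_s: 7.35
position: [0.4137, 0.3176, 0.1484]
tcp_rot: [[0.111, 0.994, 0.005], [0.994, -0.111, 0.002], [0.003, 0.005, -1.0]]
force: [0.4, 0.0, -1.7]
opening: 0.638
t 7.35 p [0.4137 0.3176 0.1484] th 83.6 q [ 25.  30. 102.  -0.  47. -58.]
0.4129,0.3163,0.147,83.6 -> [-0.0013 -0.0006  0.0014] [ 0.3 -0.2  0. ] q6~ -46.0
```

```bash
python3 -m jog '0 0 0.002 0.2 -0.2 0 0;0 0 0.002 0.2 -0.2 0 0;0 0 0.002 0.2 -0.2 0 0'; 
```

```text
time_s: 7.72
position: [0.4135, 0.3175, 0.1467]
tcp_rot: [[0.111, 0.994, 0.001], [0.994, -0.111, -0.001], [-0.001, 0.001, -1.0]]
force: [-1.1, 0.1, 5.0]
opening: 0.639
```

Contact felt; open and rise.

```bash
python3 -m jog '0 0 0 0 0 0 1;0 0 0 0 0 0 1;0 0 0 0 0 0 1;0 0 0 0 0 0 1;0 0 -0.06 0 0 0 1;0 0 -0.12 0 0 0 1;0 0 -0.12 0 0 0 1'; python3 go.py 0.570,-0.110,0.19,33.1;python3 - <<'E'
from h import *
p,d=capture("side");cv2.imwrite("pics/e.png",cv2.cvtColor(cv2.resize(p[60:260,200:420],None,fx=3,fy=3),cv2.COLOR_RGB2BGR))
E
```

```text
time_s: 8.6
position: [0.4161, 0.319, 0.2702]
tcp_rot: [[0.111, 0.994, 0.01], [0.994, -0.111, 0.003], [0.004, 0.01, -1.0]]
force: [1.0, -0.4, 0.0]
opening: 1.001
t 8.6 p [0.4161 0.319  0.2702] th 83.6 q [ 25.  20.  95.  -0.  64. -58.]
0.570,-0.110,0.19,33.1 -> [-0.4095  0.1999  0.0804] [ 0.4 -0.5 50.5] q6~ -44.0
```

View pics/e.png

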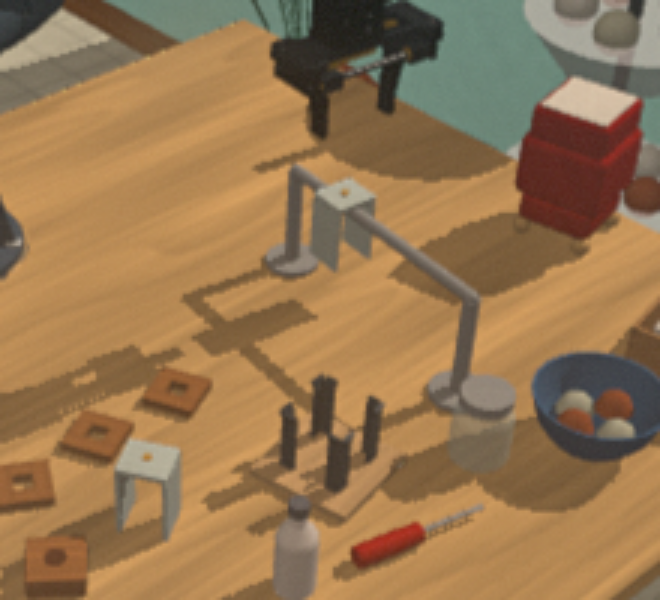

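Harp3 hangs astride near the left post. Next: harp2.

```bash
python3 -m jog '-0.41 0.2 0.08 0.3 -0.5 50.5 1;-0.41 0.2 0.08 0.3 -0.5 50.5 1;-0.41 0.2 0.08 0.3 -0.5 50.5 1;-0.41 0.2 0.08 0.3 -0.5 50.5 1;-0.41 0.2 0.08 0.3 -0.5 50.5 1;-0.41 0.2 0.08 0.3 -0.5 50.5 1;-0.41 0.2 0.08 0.3 -0.5 50.5 1;-0.41 0.2 0.08 0.3 -0.5 50.5 1'; python3 go.py 0.570,-0.110,0.08,33.1; python3 - <<'E'
from h import *
p,d=capture("wrist");cv2.imwrite("pics/f.png",cv2.cvtColor(p,cv2.COLOR_RGB2BGR))
E
```

```text
time_s: 9.65
position: [0.5658, -0.1155, 0.1835]
tcp_rot: [[0.84, 0.543, -0.012], [0.543, -0.84, -0.005], [-0.013, -0.002, -1.0]]
force: [-0.6, 0.0, -0.2]
opening: 0.999
t 9.65 p [ 0.5658 -0.1155  0.1835] th 32.9 q [-22.  31.  92.  -1.  58. -55.]
0.570,-0.110,0.08,33.1 -> [ 0.0078 -0.0021  0.1034] [-0.1  0.7 -0.2] q6~ -44.0
```

View pics/f.png

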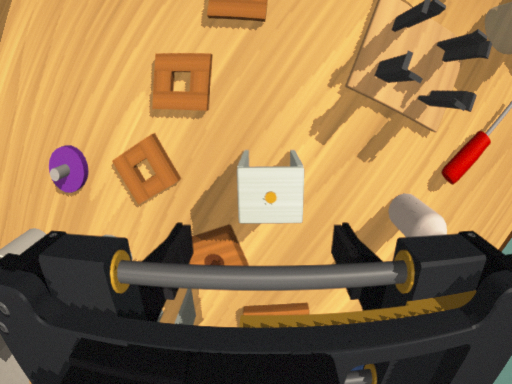

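Harp2's crown (270,195) is square between the fingers, about 8 mm right as computed.

```bash
python3 -m jog '0.008 -0.002 0.01 0 0.7 0 1;0.008 -0.002 0.06 0 0.7 0 1;0.008 -0.002 0.104 0 0.7 0 1;0.008 -0.002 0.104 0 0.7 0 1;0.008 -0.002 0.104 0 0.7 0 0;0.008 -0.002 0.104 0 0.7 0 0;0.008 -0.002 0.104 0 0.7 0 0;0.008 -0.002 0.104 0 0.7 0 0'; python3 -m jog '0 0 0 0 0 0 0; 0 0 -0.06 0 0 0 0;0 0 -0.12 0 0 0 0;0 0 -0.18 0 0 0 0;0 0 -0.2 0 0 0 0;0 0 -0.2 0 0 0 0'; python3 go.py 0.4825,0.3095,0.275,83.6
```

```text
time_s: 10.7
position: [0.5711, -0.1073, 0.0831]
tcp_rot: [[0.838, 0.546, 0.002], [0.546, -0.838, -0.0], [0.002, 0.002, -1.0]]
force: [-1.8, 0.3, 5.2]
opening: 0.642
time_s: 11.45
position: [0.5713, -0.1074, 0.2838]
tcp_rot: [[0.838, 0.546, 0.005], [0.546, -0.838, -0.001], [0.004, 0.004, -1.0]]
force: [0.4, -0.2, -1.7]
opening: 0.637
t 11.45 p [ 0.5713 -0.1074  0.2838] th 33.1 q [-22.  24.  86.   0.  70. -55.]
0.4825,0.3095,0.275,83.6 -> [ 0.1531 -0.3978  0.0079] [  0.3  -0.1 -50.5] q6~ -51.0
```

```bash
python3 -m jog '0.153 -0.398 0 0.3 -0.1 -50.5 0;0.153 -0.398 0 0.3 -0.1 -50.5 0;0.153 -0.398 0 0.3 -0.1 -50.5 0;0.153 -0.398 0 0.3 -0.1 -50.5 0;0.153 -0.398 0 0.3 -0.1 -50.5 0;0.153 -0.398 0 0.3 -0.1 -50.5 0;0.153 -0.398 0 0.3 -0.1 -50.5 0;0.153 -0.398 0 0.3 -0.1 -50.5 0'; python3 -m jog '0 0 0 0 0 0 0;0 0 0 0 0 0 0'; python3 go.py 0.4825,0.3095,0.152,83.6
```

```text
time_s: 12.45
position: [0.479, 0.3127, 0.2795]
tcp_rot: [[0.106, 0.994, -0.008], [0.994, -0.106, 0.001], [0.0, -0.008, -1.0]]
force: [-0.3, -0.6, -2.2]
opening: 0.642
time_s: 12.7
position: [0.4816, 0.3084, 0.2812]
tcp_rot: [[0.113, 0.994, -0.006], [0.994, -0.113, 0.001], [-0.0, -0.006, -1.0]]
force: [1.1, -0.2, -1.7]
opening: 0.641
t 12.7 p [0.4816 0.3084 0.2812] th 83.5 q [ 21.  24.  87.   0.  70. -62.]
0.4825,0.3095,0.152,83.6 -> [0.0012 0.0015 0.1292] [-0.3  0.  -0.1] q6~ -51.0
```

```bash
python3 -m jog '0.001 0.001 0.05 -0.3 0 0 0;0.001 0.001 0.1 -0.3 0 0 0;0.001 0.001 0.12 -0.3 0 0 0;0.001 0.001 0.128 -0.3 0 0 0;0.001 0.001 0.131 -0.3 0 0 0;0.001 0.001 0.133 -0.3 0 0 0;0.001 0.001 0.133 -0.3 0 0 0'
```

```text
time_s: 13.58
position: [0.4826, 0.3111, 0.15]
tcp_rot: [[0.112, 0.994, 0.003], [0.994, -0.112, 0.002], [0.002, 0.003, -1.0]]
force: [-0.3, -0.5, -1.5]
opening: 0.64
```

```bash
python3 -m jog '0 0 0.002 0 0 0 0;0 0 0.002 0 0 0 0;0 0 0.002 0 0 0 1;0 0 0.002 0 0 0 1;0 0 0.002 0 0 0 1;0 0 0.002 0 0 0 1;0 0 -0.06 0 0 0 1;0 0 -0.12 0 0 0 1';python3 -m jog '0 0 0 0 0 0 1'; python3 go.py 0.559,-0.341,0.19,34.2;python3 - <<'E'
from h import *
p,d=capture("side");cv2.imwrite("pics/g.png",cv2.cvtColor(cv2.resize(p[60:260,200:420],None,fx=3,fy=3),cv2.COLOR_RGB2BGR))
E
```

```text
time_s: 14.58
position: [0.4816, 0.3106, 0.2695]
tcp_rot: [[0.112, 0.994, -0.001], [0.994, -0.112, 0.0], [-0.0, -0.001, -1.0]]
force: [0.7, -0.6, -0.1]
opening: 0.993
time_s: 14.7
position: [0.4851, 0.3122, 0.2745]
tcp_rot: [[0.111, 0.994, 0.013], [0.994, -0.111, 0.006], [0.007, 0.012, -1.0]]
force: [-0.4, -0.4, -1.1]
opening: 1.0
t 14.7 p [0.4851 0.3122 0.2745] th 83.6 q [ 22.  24.  88.   0.  68. -62.]
0.559,-0.341,0.19,34.2 -> [-0.6414  0.1453  0.0818] [ 0.5 -0.7 49.4] q6~ -66.0
```

View pics/g.png

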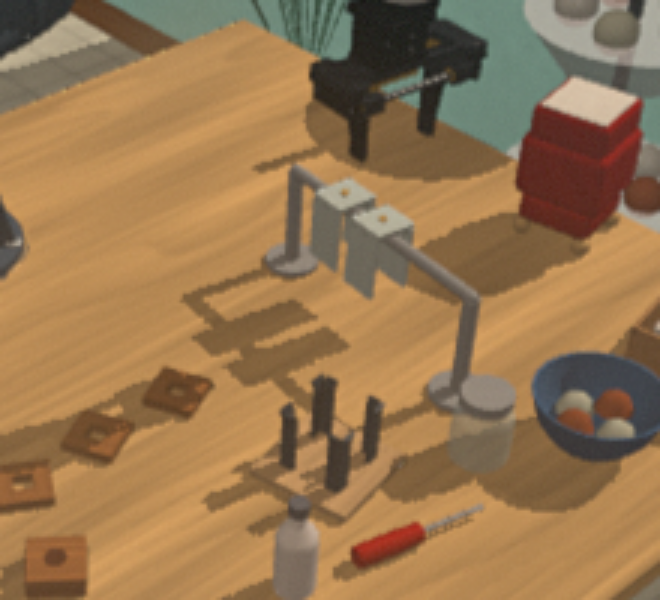

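Two harps hang square. Next: harp1.

```bash
python3 -m jog '-0.641 0.145 0.08 0.4 -0.5 49.4 1;-0.641 0.145 0.08 0.4 -0.5 49.4 1;-0.641 0.145 0.08 0.4 -0.5 49.4 1;-0.641 0.145 0.08 0.4 -0.5 49.4 1;-0.641 0.145 0.08 0.4 -0.5 49.4 1;-0.641 0.145 0.08 0.4 -0.5 49.4 1;-0.641 0.145 0.08 0.4 -0.5 49.4 1;-0.641 0.145 0.08 0.4 -0.5 49.4 1';  python3 go.py 0.560,-0.341,0.19,34.2
```

```text
time_s: 15.75
position: [0.5355, -0.1838, 0.2059]
tcp_rot: [[0.827, 0.562, -0.012], [0.562, -0.827, -0.0], [-0.01, -0.007, -1.0]]
force: [1.1, -0.6, 0.7]
opening: 1.003
t 15.75 p [ 0.5355 -0.1838  0.2059] th 34.2 q [-30.  28.  92.  -0.  60. -64.]
0.560,-0.341,0.19,34.2 -> [-0.0679  0.1439  0.0157] [-0.4  0.6 -0. ] q6~ -66.0
```

```bash
python3 -m jog '-0.068 0.144 0.016 0 0 0 1;-0.068 0.144 0.016 0 0 0 1;-0.068 0.144 0.016 0 0 0 1;-0.068 0.144 0.016 0 0 0 1;-0.068 0.144 0.016 0 0 0 1'; python3 go.py 0.560,-0.341,0.08,34.2; python3 - <<'E'
from h import *
p,d=capture("wrist");cv2.imwrite("pics/f2.png",cv2.cvtColor(p,cv2.COLOR_RGB2BGR))
E
```

```text
time_s: 16.38
position: [0.5601, -0.3383, 0.1906]
tcp_rot: [[0.827, 0.562, -0.012], [0.562, -0.827, 0.001], [-0.01, -0.007, -1.0]]
force: [-0.5, -0.9, 0.5]
opening: 0.997
t 16.375 p [ 0.5601 -0.3383  0.1906] th 34.2 q [-41.  36.  80.  -0.  65. -75.]
0.560,-0.341,0.08,34.2 -> [-0.0006  0.0029  0.1106] [-0.4  0.6 -0. ] q6~ -66.0
```

View pics/f2.png

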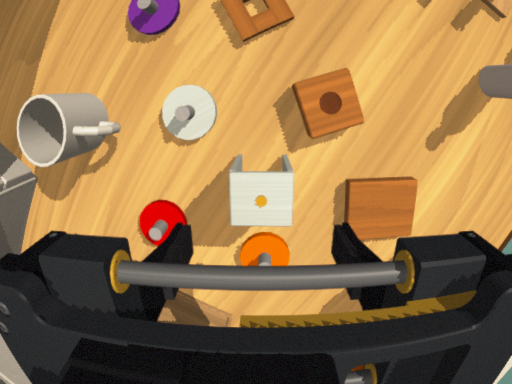

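Harp1's crown (261,198) is centred between the fingers.

```bash
python3 -m jog '0 0.001 0.06 -0.4 0.6 0 1;0 0.001 0.11 -0.4 0.6 0 1;0 0.001 0.11 -0.4 0.6 0 1;0 0.001 0.11 -0.4 0.6 0 0;0 0.001 0.11 -0.4 0.6 0 0;0 0.001 0.11 -0.4 0.6 0 0;0 0.001 0.11 -0.4 0.6 0 0;0 0.001 0.11 -0.4 0.6 0 0'; python3 -m jog '0 0 0 0 0 0 0; 0 0 -0.06 0 0 0 0;0 0 -0.12 0 0 0 0;0 0 -0.18 0 0 0 0;0 0 -0.2 0 0 0 0;0 0 -0.2 0 0 0 0'; python3 go.py 0.551,0.302,0.275,83.6
```

```text
time_s: 17.42
position: [0.5614, -0.3415, 0.0838]
tcp_rot: [[0.827, 0.562, 0.005], [0.562, -0.827, -0.004], [0.002, 0.006, -1.0]]
force: [0.1, 0.3, 7.2]
opening: 0.643
time_s: 18.18
position: [0.5607, -0.3408, 0.2843]
tcp_rot: [[0.827, 0.562, 0.007], [0.562, -0.827, -0.005], [0.003, 0.008, -1.0]]
force: [-0.4, -0.2, -1.8]
opening: 0.639
t 18.175 p [ 0.5607 -0.3408  0.2843] th 34.2 q [-41.  30.  75.   0.  74. -75.]
0.551,0.302,0.275,83.6 -> [ 0.3532 -0.5372  0.006 ] [  0.5   0.1 -49.4] q6~ -55.0
```

```bash
python3 -m jog '0.353 -0.537 0 0.5 0.1 -49.4 0;0.353 -0.537 0 0.5 0.1 -49.4 0;0.353 -0.537 0 0.5 0.1 -49.4 0;0.353 -0.537 0 0.5 0.1 -49.4 0;0.353 -0.537 0 0.5 0.1 -49.4 0;0.353 -0.537 0 0.5 0.1 -49.4 0;0.353 -0.537 0 0.5 0.1 -49.4 0;0.353 -0.537 0 0.5 0.1 -49.4 0'; python3 go.py 0.551,0.302,0.28,83.6
```

```text
time_s: 19.18
position: [0.5509, 0.1613, 0.2785]
tcp_rot: [[0.112, 0.994, -0.007], [0.994, -0.112, 0.003], [0.002, -0.008, -1.0]]
force: [1.4, 0.2, -2.0]
opening: 0.64
t 19.175 p [0.5509 0.1613 0.2785] th 83.6 q [  5.  24.  87.   0.  70. -79.]
0.551,0.302,0.28,83.6 -> [ 0.1398 -0.0157 -0.0011] [-0.4 -0.1 -0. ] q6~ -55.0
```

```bash
python3 -m jog '0.14 -0.016 0 -0.3 0 0 0;0.14 -0.016 0 -0.3 0 0 0;0.14 -0.016 0 -0.3 0 0 0;0.14 -0.016 0 -0.3 0 0 0;0.14 -0.016 0 -0.3 0 0 0;0.14 -0.016 0 -0.3 0 0 0'; python3 go.py 0.551,0.302,0.15,83.6
```

```text
time_s: 19.92
position: [0.5525, 0.2986, 0.2813]
tcp_rot: [[0.114, 0.993, 0.002], [0.993, -0.114, 0.002], [0.002, 0.002, -1.0]]
force: [0.6, -0.1, -1.3]
opening: 0.642
t 19.925 p [0.5525 0.2986 0.2813] th 83.5 q [ 18.  28.  79.   0.  73. -65.]
0.551,0.302,0.15,83.6 -> [ 0.0029 -0.0021  0.1313] [ 0.1 -0.1 -0.1] q6~ -55.0
```

```bash
python3 -m jog '0.002 -0.002 0.05 0 0 0 0;0.002 -0.002 0.1 0 0 0 0;0.002 -0.002 0.12 0 0 0 0;0.002 -0.002 0.128 0 0 0 0;0.002 -0.002 0.131 0 0 0 0;0.002 -0.002 0.133 0 0 0 0;0.002 -0.002 0.133 0 0 0 0'
```

```text
time_s: 20.8
position: [0.5516, 0.3032, 0.1498]
tcp_rot: [[0.112, 0.994, 0.005], [0.994, -0.112, 0.003], [0.004, 0.005, -1.0]]
force: [0.4, 0.0, -0.1]
opening: 0.643
```

```bash
python3 -m jog '0 0 0.001 0 0 0 0;0 0 0.001 0 0 0 0;0 0 0.001 0 0 0 1;0 0 0.001 0 0 0 1;0 0 0.001 0 0 0 1;0 0 0.001 0 0 0 1;0 0 -0.06 0 0 0 1;0 0 -0.12 0 0 0 1';python3 -m jog '0 0 0 0 0 0 1';python3 - <<'E'
from h import *
p,d=capture("side");cv2.imwrite("pics/i.png",cv2.cvtColor(cv2.resize(p[60:260,200:420],None,fx=3,fy=3),cv2.COLOR_RGB2BGR))
p,d,W=cloud("top");np.save("W1.npy",W)
cv2.imwrite("pics/i2.png",cv2.cvtColor(p,cv2.COLOR_RGB2BGR))
for nme,a in dict(foot=(.02,.036,(.5,.65,-.30,-.16)),s1=(.007,.018,(.38,.49,-.02,.1)),s2=(.007,.018,(.38,.49,-.13,-.025)),s3=(.007,.018,(.39,.50,-.235,-.135)),disc=(.007,.018,(.40,.50,-.375,-.275))).items():
  P,m=rect(W,*a);m=cv2.morphologyEx(m.astype(np.uint8),cv2.MORPH_OPEN,np.ones((3,3)))>0
  P=W[m][:,:2].astype(np.float32);r=cv2.minAreaRect(P);print(nme,len(P),np.round(r[0],4),np.round(r[1],4),round(r[2],1),np.round(cv2.minEnclosingCircle(P)[0],4))
E
python3 go.py 0.571,-0.2312,0.15,53.3 0.571,-0.2312,0.15,-36.7
```

```text
time_s: 21.8
position: [0.5501, 0.3026, 0.2688]
tcp_rot: [[0.112, 0.994, 0.0], [0.994, -0.112, 0.002], [0.002, -0.0, -1.0]]
force: [0.8, 0.1, 0.9]
opening: 0.999
time_s: 21.92
position: [0.5538, 0.3039, 0.2746]
tcp_rot: [[0.111, 0.994, 0.015], [0.994, -0.111, 0.007], [0.008, 0.014, -1.0]]
force: [-0.7, 0.3, 0.5]
opening: 1.0
foot 469 [ 0.571  -0.2316] [0.062  0.0627] 54.0 [ 0.57   -0.2307]
s1 388 [0.433  0.0425] [0.0614 0.0613] 26.2 [0.4329 0.0422]
s2 372 [ 0.4335 -0.0754] [0.0618 0.0615] 27.9 [ 0.4328 -0.0745]
s3 379 [ 0.4457 -0.1844] [0.0618 0.0616] 60.7 [ 0.4468 -0.1844]
disc 322 [ 0.4513 -0.3252] [0.0606 0.0596] 34.0 [ 0.4508 -0.3255]
t 22.025 p [0.5504 0.3027 0.269 ] th 83.6 q [ 19.  29.  80.   0.  71. -65.]
0.571,-0.2312,0.15,53.3 -> [-0.5287  0.0797  0.1175] [ 0.1 -0.2 30.3] q6~ -75.0
0.571,-0.2312,0.15,-36.7 -> [-0.5287  0.0797  0.1175] [  0.3  -0.1 -59.7] q6~ -165.0
```

View pics/i.png

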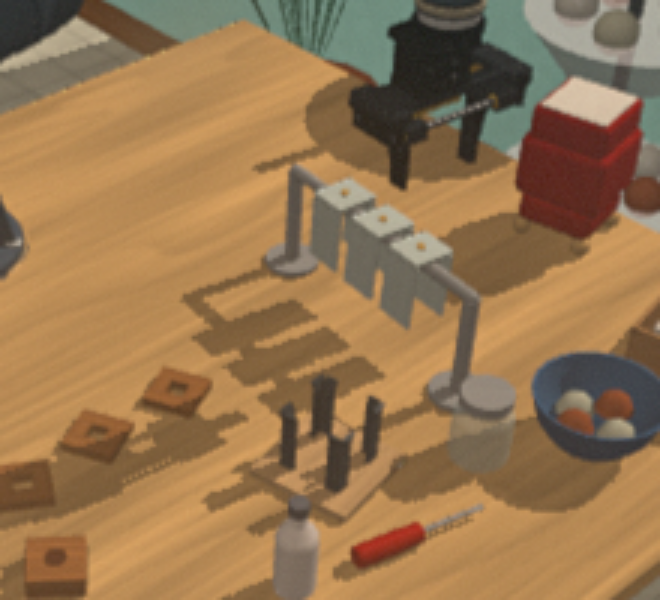

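View pics/i2.png

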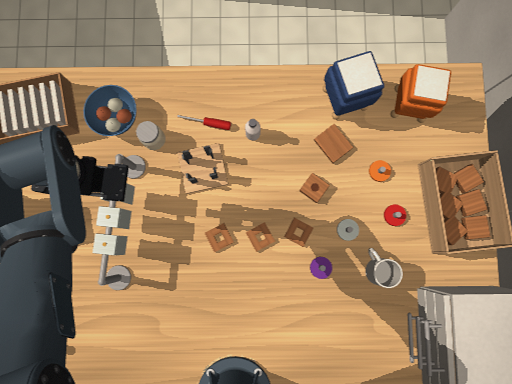

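All three harps hang square. Now the foot block.

```bash
python3 -m jog '-0.529 0.08 0.1 0 0 30 1;-0.529 0.08 0.1 0 0 30 1;-0.529 0.08 0.1 0 0 30 1;-0.529 0.08 0.1 0 0 30 1;-0.529 0.08 0.1 0 0 30 1;-0.529 0.08 0.1 0 0 30 1;-0.529 0.08 0.1 0 0 30 1;-0.529 0.08 0.1 0 0 30 1'; python3 -m jog '0 0 0 0 0 0 1; 0 0 0 0 0 0 1;0 0 0 0 0 0 1'; python3 go.py 0.571,-0.2315,0.08,53.5; python3 - <<'E'
from h import *
p,d=capture("wrist");cv2.imwrite("pics/j.png",cv2.cvtColor(p,cv2.COLOR_RGB2BGR))
E
```

```text
time_s: 23.02
position: [0.5679, -0.1894, 0.1727]
tcp_rot: [[0.594, 0.805, -0.002], [0.805, -0.594, 0.005], [0.003, -0.004, -1.0]]
force: [1.6, 0.6, 0.1]
opening: 0.999
time_s: 23.4
position: [0.5689, -0.1863, 0.1748]
tcp_rot: [[0.592, 0.806, 0.001], [0.806, -0.592, 0.004], [0.004, -0.002, -1.0]]
force: [-0.1, -0.1, 0.9]
opening: 1.001
t 23.4 p [ 0.5689 -0.1863  0.1748] th 53.7 q [-29.  33.  90.   0.  58. -83.]
0.571,-0.2315,0.08,53.5 -> [-0.0355  0.0286  0.0946] [-0.1 -0.2  0.2] q6~ -76.0
```

View pics/j.png

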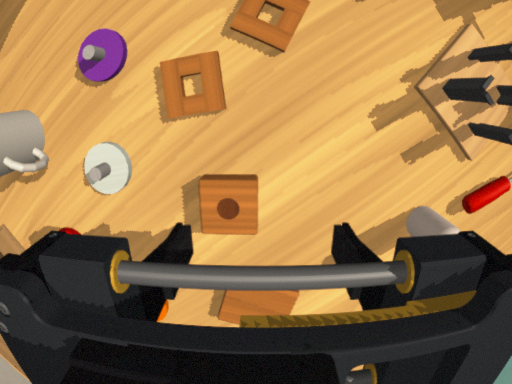

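Foot block (229,205) appears square to the jaws, offset as computed; align then descend.

```bash
python3 -m jog '-0.0355 0.0285 0 0 0 0 1;-0.0355 0.0285 0 0 0 0 1;-0.0355 0.0285 0.06 0 0 0 1;-0.0355 0.0285 0.095 0 0 0 1;-0.0355 0.0285 0.095 0 0 0 1;-0.0355 0.0285 0.095 0 0 0 1'; python3 go.py 0.571,-0.2315,0.033,53.5
```

```text
time_s: 24.2
position: [0.5727, -0.233, 0.0817]
tcp_rot: [[0.593, 0.806, 0.004], [0.806, -0.593, 0.002], [0.004, 0.003, -1.0]]
force: [0.2, 0.1, 0.3]
opening: 0.997
t 24.2 p [ 0.5727 -0.233   0.0817] th 53.7 q [-33.  42.  90.   0.  48. -86.]
0.571,-0.2315,0.033,53.5 -> [-0.     -0.0024  0.0487] [ 0.1 -0.2  0.2] q6~ -76.0
```

```bash
python3 -m jog '0 -0.002 0.04 0 -0.2 0 1;0 -0.002 0.049 0 -0.2 0 1;0 -0.002 0.049 0 -0.2 0 1;0 -0.002 0.049 0 -0.2 0 0;0 -0.002 0.049 0 -0.2 0 0;0 -0.002 0.049 0 -0.2 0 0;0 -0.002 0.049 0 -0.2 0 0'; python3 -m jog '0 0 0 0 0 0 0;0 0 -0.06 0 0 0 0;0 0 -0.12 0 0 0 0;0 0 -0.15 0 0 0 0;0 0 -0.15 0 0 0 0;0 0 -0.15 0 0 0 0'; python3 go.py 0.6336,0.09,0.17,11.9
```

```text
time_s: 25.08
position: [0.5705, -0.2323, 0.0319]
tcp_rot: [[0.594, 0.805, 0.001], [0.805, -0.594, -0.001], [0.0, 0.001, -1.0]]
force: [-0.3, -0.2, 3.4]
opening: 0.706
time_s: 25.82
position: [0.569, -0.2314, 0.1796]
tcp_rot: [[0.594, 0.805, -0.002], [0.805, -0.594, 0.002], [-0.0, -0.003, -1.0]]
force: [0.1, -0.3, -1.3]
opening: 0.707
t 25.825 p [ 0.569  -0.2314  0.1796] th 53.6 q [-33.  34.  87.   0.  60. -86.]
0.6336,0.09,0.17,11.9 -> [ 0.297  -0.1387  0.01  ] [-0.2  0.1 41.7] q6~ -4.0
```

```bash
python3 -m jog '0.297 -0.139 0 0 0 41.7 0;0.297 -0.139 0 0 0 41.7 0;0.297 -0.139 0 0 0 41.7 0;0.297 -0.139 0 0 0 41.7 0;0.297 -0.139 0 0 0 41.7 0;0.297 -0.139 0 0 0 41.7 0;0.297 -0.139 0 0 0 41.7 0;0.297 -0.139 0 0 0 41.7 0'; python3 -m jog '0 0 0 0 0 0 0;0 0 0 0 0 0 0'; python3 go.py 0.6336,0.09,0.11,11.9;python3 - <<'E'
from h import *
p,d=capture("wrist");cv2.imwrite("pics/k.png",cv2.cvtColor(p,cv2.COLOR_RGB2BGR))
E
```

```text
time_s: 26.82
position: [0.6334, 0.0887, 0.1794]
tcp_rot: [[0.979, 0.206, -0.003], [0.206, -0.979, -0.001], [-0.003, 0.0, -1.0]]
force: [0.1, -0.8, -1.4]
opening: 0.705
time_s: 27.08
position: [0.6345, 0.0881, 0.1812]
tcp_rot: [[0.979, 0.204, 0.0], [0.204, -0.979, -0.0], [-0.0, 0.0, -1.0]]
force: [-0.2, 0.5, -1.2]
opening: 0.711
t 27.075 p [0.6345 0.0881 0.1812] th 11.8 q [ -2.  35.  83.  -0.  62. -14.]
0.6336,0.09,0.11,11.9 -> [-0.0004 -0.0021  0.0712] [ 0.   0.  -0.1] q6~ -4.0
```

View pics/k.png

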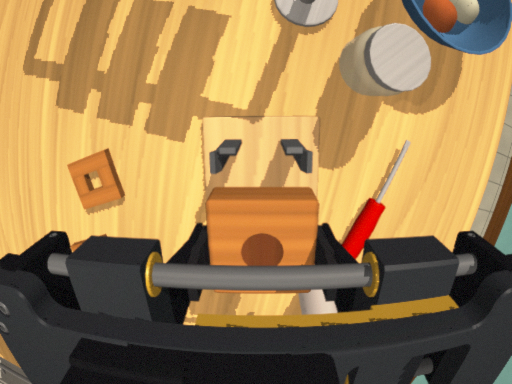

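Block (263,240) is centred left-right on the guides (centre ≈261). Descend in stages watching force.

```bash
python3 -m jog '0 -0.002 0.02 0 0 0 0;0 -0.002 0.045 0 0 0 0;0 -0.002 0.055 0 0 0 0;0 -0.002 0.065 0 0 0 0;0 -0.002 0.075 0 0 0 0;0 -0.002 0.075 0 0 0 0'; python3 go.py 0.6336,0.09,0.048,11.9
```

```text
time_s: 27.88
position: [0.6337, 0.0914, 0.1057]
tcp_rot: [[0.979, 0.206, -0.001], [0.206, -0.979, -0.0], [-0.001, -0.0, -1.0]]
force: [1.1, 0.4, -1.4]
opening: 0.706
t 27.875 p [0.6337 0.0914 0.1057] th 11.9 q [ -2.  41.  86.  -0.  53. -14.]
0.6336,0.09,0.048,11.9 -> [-0.0004  0.0013  0.0577] [-0.  0. -0.] q6~ -4.0
```

```bash
python3 -m jog '0 0.001 0.015 0 0 0 0;0 0.001 0.03 0 0 0 0;0 0.001 0.045 0 0 0 0;0 0.001 0.055 0 0 0 0;0 0.001 0.058 0 0 0 0;0 0.001 0.059 0 0 0 0'; python3 go.py 0.6336,0.09,0.044,11.9
```

```text
time_s: 28.62
position: [0.6346, 0.0904, 0.0472]
tcp_rot: [[0.979, 0.206, 0.001], [0.206, -0.979, -0.0], [0.001, 0.0, -1.0]]
force: [0.6, 0.2, -1.3]
opening: 0.709
t 28.625 p [0.6346 0.0904 0.0472] th 11.9 q [ -2.  46.  87.  -0.  47. -14.]
0.6336,0.09,0.044,11.9 -> [-0.001   0.0002  0.0032] [ 0. -0. -0.] q6~ -4.0
```

Free so far, 3 mm to go.

```bash
python3 -m jog '0 0 0.002 0 0 0 0;0 0 0.003 0 0 0 0;0 0 0.003 0 0 0 0;0 0 0.003 0 0 0 1;0 0 0.003 0 0 0 1;0 0 0.003 0 0 0 1;0 0 0.003 0 0 0 1'; python3 -m jog '0 0 -0.05 0 0 0 1;0 0 -0.1 0 0 0 1;0 0 -0.15 0 0 0 1;0 0 -0.15 0 0 0 1'; python3 go.py 0.433,0.0423,0.12,26.5; python3 - <<'E'
from h import *
p,d=capture("wrist");cv2.imwrite("pics/l.png",cv2.cvtColor(p,cv2.COLOR_RGB2BGR))
E
```

```text
time_s: 29.5
position: [0.6345, 0.0904, 0.0444]
tcp_rot: [[0.979, 0.206, 0.001], [0.206, -0.979, -0.0], [0.001, 0.0, -1.0]]
force: [0.5, -0.7, 0.0]
opening: 0.986
time_s: 30.0
position: [0.6375, 0.0905, 0.1996]
tcp_rot: [[0.978, 0.206, 0.011], [0.206, -0.979, -0.0], [0.011, 0.003, -1.0]]
force: [0.9, 0.5, -0.7]
opening: 1.003
t 30.0 p [0.6375 0.0905 0.1996] th 11.9 q [ -2.  34.  82.  -0.  63. -14.]
0.433,0.0423,0.12,26.5 -> [-0.2109  0.0047  0.0772] [  0.2  -0.6 -14.6] q6~ -21.0
```

View pics/l.png

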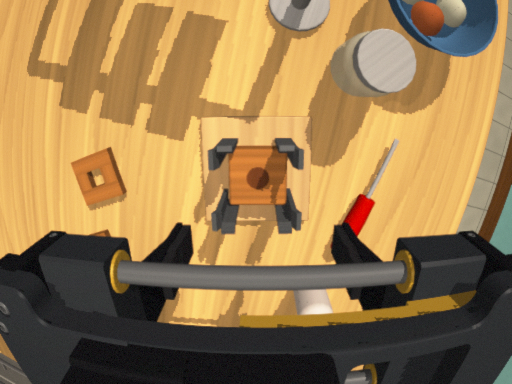

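The foot (258,177) lies flat between the four guides. On to spacer 1.

```bash
python3 -m jog '-0.211 0.005 0 0 -0.6 -14.6 1;-0.211 0.005 0.03 0 -0.6 -14.6 1;-0.211 0.005 0.06 0 -0.6 -14.6 1;-0.211 0.005 0.06 0 -0.6 -14.6 1;-0.211 0.005 0.06 0 -0.6 -14.6 1;-0.211 0.005 0.06 0 -0.6 -14.6 1'; python3 go.py 0.433,0.0423,0.08,26.5; python3 - <<'E'
from h import *
p,d=capture("wrist");cv2.imwrite("pics/m.png",cv2.cvtColor(p,cv2.COLOR_RGB2BGR))
E
```

```text
time_s: 30.8
position: [0.4302, 0.0419, 0.1339]
tcp_rot: [[0.895, 0.446, -0.008], [0.446, -0.895, -0.004], [-0.009, -0.0, -1.0]]
force: [0.8, -0.0, -0.2]
opening: 1.001
t 30.8 p [0.4302 0.0419 0.1339] th 26.5 q [ -9.  27. 115.  -0.  39. -35.]
0.433,0.0423,0.08,26.5 -> [0.0032 0.0009 0.0539] [-0.   0.5 -0. ] q6~ -21.0
```

View pics/m.png

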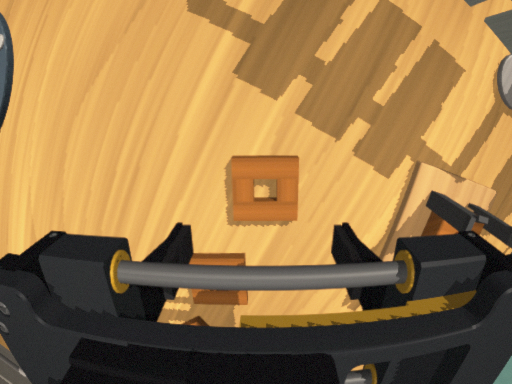

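Spacer 1 (265,188) is square between the jaws. Descend.

```bash
python3 -m jog '0.003 0.001 0.04 0 0.5 0 1;0.003 0.001 0.09 0 0.5 0 1;0.003 0.001 0.104 0 0.5 0 1;0.003 0.001 0.104 0 0.5 0 1;0.003 0.001 0.104 0 0.5 0 1'; python3 go.py 0.433,0.0423,0.0220,26.5
```

```text
time_s: 31.48
position: [0.4323, 0.0421, 0.0313]
tcp_rot: [[0.895, 0.446, 0.001], [0.446, -0.895, -0.0], [0.001, 0.001, -1.0]]
force: [-0.3, 0.9, 0.7]
opening: 0.998
t 31.475 p [0.4323 0.0421 0.0313] th 26.5 q [ -9.  40. 118.   0.  22. -36.]
0.433,0.0423,0.0220,26.5 -> [0.0008 0.0001 0.0093] [ 0.  -0.1  0. ] q6~ -21.0
```

```bash
python3 -m jog '0 0 0.009 0 0 0 1;0 0 0.009 0 0 0 1;0 0 0.009 0 0 0 0;0 0 0.009 0 0 0 0;0 0 0.009 0 0 0 0;0 0 0.009 0 0 0 0'; python3 -m jog '0 0 -0.06 0 0 0 0;0 0 -0.12 0 0 0 0;0 0 -0.15 0 0 0 0;0 0 -0.15 0 0 0 0;0 0 -0.15 0 0 0 0'; python3 go.py 0.634,0.09,0.17,11.9
```

```text
time_s: 32.22
position: [0.4311, 0.0421, 0.0213]
tcp_rot: [[0.895, 0.446, -0.001], [0.446, -0.895, 0.0], [-0.001, -0.001, -1.0]]
force: [0.1, 0.1, 0.8]
opening: 0.708
time_s: 32.85
position: [0.4305, 0.0422, 0.1706]
tcp_rot: [[0.895, 0.446, -0.003], [0.446, -0.895, 0.001], [-0.003, -0.002, -1.0]]
force: [-0.5, 0.9, -0.8]
opening: 0.706
t 32.85 p [0.4305 0.0422 0.1706] th 26.5 q [ -9.  23. 113.   0.  45. -36.]
0.634,0.09,0.17,11.9 -> [ 0.2035  0.048  -0.    ] [-0.1  0.2 14.6] q6~ -4.0
```

```bash
python3 -m jog '0.203 0.047 0 0 0 14.6 0;0.203 0.047 0 0 0 14.6 0;0.203 0.047 0 0 0 14.6 0;0.203 0.047 0 0 0 14.6 0;0.203 0.047 0 0 0 14.6 0;0.203 0.047 0 0 0 14.6 0'; python3 go.py 0.634,0.09,0.118,11.9 ; python3 - <<'E'
from h import *
p,d=capture("wrist");cv2.imwrite("pics/n.png",cv2.cvtColor(p,cv2.COLOR_RGB2BGR))
E
```

```text
time_s: 33.6
position: [0.6315, 0.0904, 0.1689]
tcp_rot: [[0.979, 0.206, -0.007], [0.206, -0.979, 0.0], [-0.007, -0.002, -1.0]]
force: [-0.6, -0.4, -0.4]
opening: 0.708
t 33.6 p [0.6315 0.0904 0.1689] th 11.9 q [ -2.  36.  84.   0.  61. -14.]
0.634,0.09,0.118,11.9 -> [0.0027 0.001  0.0509] [-0.1  0.4 -0. ] q6~ -4.0
```

View pics/n.png

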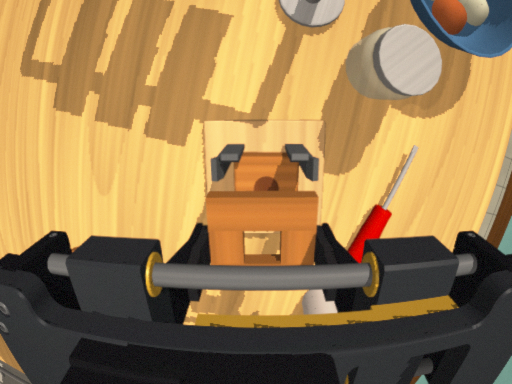

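Spacer held level over the jig, with the foot seen below at (266,172).

```bash
python3 -m jog '0.002 0.001 0.015 0 0.3 0 0;0.002 0.001 0.03 0 0.3 0 0;0.002 0.001 0.045 0 0.3 0 0;0.002 0.001 0.05 0 0.3 0 0;0.002 0.001 0.05 0 0.3 0 0'; python3 go.py 0.634,0.09,0.062,11.9
```

```text
time_s: 34.28
position: [0.6357, 0.09, 0.1202]
tcp_rot: [[0.979, 0.206, 0.002], [0.206, -0.979, 0.001], [0.003, -0.001, -1.0]]
force: [0.7, 0.0, 0.3]
opening: 0.705
t 34.275 p [0.6357 0.09   0.1202] th 11.9 q [ -2.  40.  85.   0.  55. -14.]
0.634,0.09,0.062,11.9 -> [-0.0018 -0.0003  0.0582] [-0.1 -0.1 -0. ] q6~ -4.0
```

```bash
python3 -m jog '-0.001 0 0.015 0 0 0 0;-0.001 0 0.03 0 0 0 0;-0.001 0 0.045 0 0 0 0;-0.001 0 0.055 0 0 0 0;-0.001 0 0.058 0 0 0 0;-0.001 0 0.058 0 0 0 0'; python3 go.py 0.634,0.09,0.061,11.9
```

```text
time_s: 35.02
position: [0.6353, 0.0899, 0.0627]
tcp_rot: [[0.979, 0.206, 0.003], [0.206, -0.979, 0.001], [0.004, -0.001, -1.0]]
force: [-0.3, 0.6, -0.2]
opening: 0.709
t 35.025 p [0.6353 0.0899 0.0627] th 11.9 q [ -2.  45.  87.   0.  48. -14.]
0.634,0.09,0.061,11.9 -> [-0.0013 -0.0004  0.0017] [-0.  -0.2 -0. ] q6~ -4.0
```

```bash
python3 -m jog '0 0 0.001 0 0 0 0;0 0 0.002 0 0 0 0;0 0 0.002 0 0 0 0;0 0 0.002 0 0 0 1;0 0 0.002 0 0 0 1;0 0 0.002 0 0 0 1;0 0 0.002 0 0 0 1'; python3 -m jog '0 0 -0.05 0 0 0 1;0 0 -0.1 0 0 0 1;0 0 -0.13 0 0 0 1;0 0 -0.13 0 0 0 1'; python3 - <<'E'
from h import *
p,d=capture("wrist");cv2.imwrite("pics/o.png",cv2.cvtColor(p,cv2.COLOR_RGB2BGR))
p,d,W=cloud("top")
cv2.imwrite("pics/o2.png",cv2.cvtColor(p,cv2.COLOR_RGB2BGR))
for nme,a in dict(s2=(.007,.018,(.38,.49,-.13,-.025)),s3=(.007,.018,(.39,.50,-.235,-.135)),disc=(.007,.018,(.40,.50,-.375,-.275))).items():
  P,m=rect(W,*a);m=cv2.morphologyEx(m.astype(np.uint8),cv2.MORPH_OPEN,np.ones((3,3)))>0
  P=W[m][:,:2].astype(np.float32);r=cv2.minAreaRect(P);print(nme,len(P),np.round(r[0],4),np.round(r[1],4),round(r[2],1),np.round(cv2.minEnclosingCircle(P)[0],4))
E
python3 go.py 0.4333,-0.0754,0.13,28 
```

```text
time_s: 35.9
position: [0.6352, 0.0899, 0.0608]
tcp_rot: [[0.979, 0.206, 0.003], [0.206, -0.979, 0.001], [0.004, -0.001, -1.0]]
force: [0.2, 0.5, 0.5]
opening: 0.984
time_s: 36.4
position: [0.6367, 0.0897, 0.194]
tcp_rot: [[0.978, 0.206, 0.01], [0.206, -0.979, 0.001], [0.01, 0.001, -1.0]]
force: [-0.3, 0.1, -0.8]
opening: 0.996
s2 380 [ 0.4337 -0.0751] [0.0618 0.0617] 27.6 [ 0.4333 -0.0755]
s3 396 [ 0.4453 -0.1848] [0.0625 0.062 ] 61.2 [ 0.4446 -0.185 ]
disc 326 [ 0.4517 -0.3247] [0.0578 0.0567] 89.6 [ 0.4505 -0.325 ]
t 36.5 p [0.6341 0.0897 0.1903] th 11.9 q [ -2.  35.  83.   0.  63. -14.]
0.4333,-0.0754,0.13,28 -> [-0.2307  0.1202  0.0596] [ -0.   -0.2 -16.1] q6~ -38.0
```

View pics/o.png

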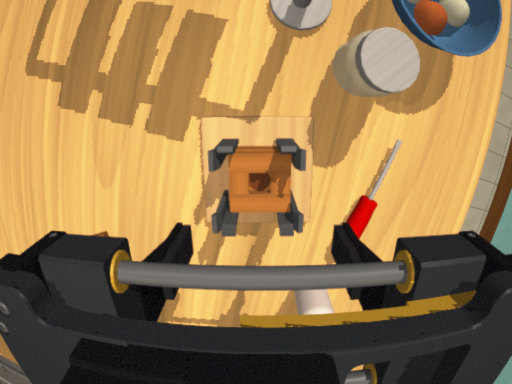

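View pics/o2.png

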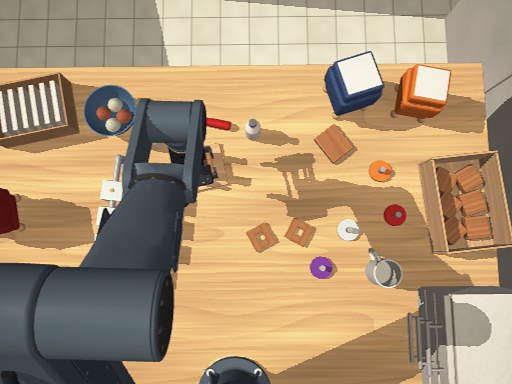

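Spacer 1 sits on the foot (260,180). The remaining parts have not moved. Now spacer 2.

```bash
python3 -m jog '-0.231 0.12 0 0 0 -16 1;-0.231 0.12 0.03 0 0 -16 1;-0.231 0.12 0.06 0 0 -16 1;-0.231 0.12 0.06 0 0 -16 1;-0.231 0.12 0.06 0 0 -16 1;-0.231 0.12 0.06 0 0 -16 1;-0.231 0.12 0.06 0 0 -16 1'; python3 go.py 0.4335,-0.0753,0.031,27.8; python3 - <<'E'
from h import *
p,d=capture("wrist");cv2.imwrite("pics/p.png",cv2.cvtColor(p,cv2.COLOR_RGB2BGR))
E
```

```text
time_s: 37.38
position: [0.4344, -0.0751, 0.1296]
tcp_rot: [[0.884, 0.468, 0.004], [0.468, -0.884, 0.002], [0.004, 0.0, -1.0]]
force: [-1.0, -0.0, 0.2]
opening: 0.998
t 37.375 p [ 0.4344 -0.0751  0.1296] th 27.9 q [-25.  28. 114.   0.  38. -53.]
0.4335,-0.0753,0.031,27.8 -> [-0.0013 -0.0002  0.0986] [ 0.  -0.2  0.1] q6~ -38.0
```

View pics/p.png

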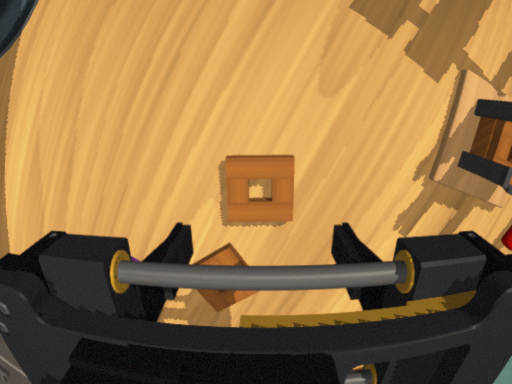

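Spacer 2 (260,188) centred and square.

```bash
python3 -m jog '-0.001 0 0.05 0 0 0 1;-0.001 0 0.098 0 0 0 1;-0.001 0 0.108 0 0 0 1;-0.001 0 0.108 0 0 0 1;-0.001 0 0.108 0 0 0 0;-0.001 0 0.108 0 0 0 0;-0.001 0 0.108 0 0 0 0;-0.001 0 0.108 0 0 0 0'; python3 -m jog '0 0 0 0 0 0 0;0 0 -0.06 0 0 0 0;0 0 -0.12 0 0 0 0;0 0 -0.15 0 0 0 0;0 0 -0.15 0 0 0 0;0 0 -0.15 0 0 0 0'; python3 go.py 0.634,0.09,0.17,11.9
```

```text
time_s: 38.42
position: [0.4337, -0.0758, 0.0228]
tcp_rot: [[0.884, 0.468, 0.005], [0.468, -0.884, 0.001], [0.005, 0.002, -1.0]]
force: [0.3, 0.7, 5.9]
opening: 0.707
time_s: 39.17
position: [0.4319, -0.0755, 0.1714]
tcp_rot: [[0.884, 0.468, 0.002], [0.468, -0.884, 0.002], [0.003, -0.001, -1.0]]
force: [-0.4, 0.0, -0.9]
opening: 0.711
t 39.175 p [ 0.4319 -0.0755  0.1714] th 27.9 q [-25.  23. 112.   0.  45. -53.]
0.634,0.09,0.17,11.9 -> [ 0.256  -0.0518  0.0022] [-0.1 -0.2 16. ] q6~ -4.0
```

```bash
python3 -m jog '0.256 -0.052 0 0 0 16 0;0.256 -0.052 0 0 0 16 0;0.256 -0.052 0 0 0 16 0;0.256 -0.052 0 0 0 16 0;0.256 -0.052 0 0 0 16 0;0.256 -0.052 0 0 0 16 0;0.256 -0.052 0 0 0 16 0'; python3 go.py 0.634,0.09,0.118,11.9 
```

```text
time_s: 40.05
position: [0.6327, 0.0893, 0.171]
tcp_rot: [[0.979, 0.206, -0.001], [0.206, -0.979, 0.001], [-0.001, -0.001, -1.0]]
force: [0.1, -0.1, -0.2]
opening: 0.705
t 40.05 p [0.6327 0.0893 0.171 ] th 11.9 q [ -2.  36.  84.   0.  60. -14.]
0.634,0.09,0.118,11.9 -> [ 0.0015 -0.0003  0.053 ] [-0.1  0.  -0. ] q6~ -4.0
```

```bash
python3 -m jog '0.001 0 0.02 0 0 0 0;0.001 0 0.04 0 0 0 0;0.001 0 0.053 0 0 0 0;0.001 0 0.065 0 0 0 0;0.001 0 0.08 0 0 0 0;0.001 0 0.092 0 0 0 0;0.001 0 0.095 0 0 0 0;0.001 0 0.095 0 0 0 0'; python3 go.py 0.634,0.09,0.075,11.9 
```

```text
time_s: 41.05
position: [0.6356, 0.0904, 0.0776]
tcp_rot: [[0.978, 0.206, 0.003], [0.206, -0.978, 0.001], [0.003, -0.001, -1.0]]
force: [-1.0, -0.8, -0.3]
opening: 0.71
t 41.05 p [0.6356 0.0904 0.0776] th 11.9 q [ -2.  43.  86.   0.  50. -14.]
0.634,0.09,0.075,11.9 -> [-0.0017  0.      0.0026] [-0.  -0.2  0. ] q6~ -4.0
```

```bash
python3 -m jog '0 0 0.0015 0 0 0 0;0 0 0.003 0 0 0 0;0 0 0.003 0 0 0 0;0 0 0.003 0 0 0 1;0 0 0.003 0 0 0 1;0 0 0.003 0 0 0 1;0 0 0.003 0 0 0 1'; python3 -m jog '0 0 -0.05 0 0 0 1;0 0 -0.1 0 0 0 1;0 0 -0.12 0 0 0 1;0 0 -0.12 0 0 0 1'; python3 - <<'E'
from h import *
p,d=capture("wrist");cv2.imwrite("pics/q.png",cv2.cvtColor(p,cv2.COLOR_RGB2BGR))
p,d,W=cloud("top")
for nme,a in dict(s3=(.007,.018,(.39,.50,-.235,-.135)),disc=(.007,.018,(.40,.50,-.375,-.275))).items():
  P,m=rect(W,*a);m=cv2.morphologyEx(m.astype(np.uint8),cv2.MORPH_OPEN,np.ones((3,3)))>0
  P=W[m][:,:2].astype(np.float32);r=cv2.minAreaRect(P);print(nme,len(P),np.round(r[0],4),np.round(r[1],4),round(r[2],1),np.round(cv2.minEnclosingCircle(P)[0],4))
E
python3 go.py 0.4453,-0.1846,0.13,61 0.4453,-0.1846,0.13,-29
```

```text
time_s: 41.92
position: [0.6362, 0.0903, 0.075]
tcp_rot: [[0.979, 0.206, 0.004], [0.206, -0.979, 0.001], [0.004, -0.001, -1.0]]
force: [-0.0, -0.6, 0.3]
opening: 0.987
time_s: 42.42
position: [0.6368, 0.0902, 0.1971]
tcp_rot: [[0.978, 0.206, 0.009], [0.206, -0.979, 0.001], [0.009, 0.001, -1.0]]
force: [0.4, -0.2, -0.5]
opening: 1.0
s3 395 [ 0.4453 -0.1847] [0.0621 0.0621] 61.3 [ 0.4462 -0.185 ]
disc 325 [ 0.4517 -0.3259] [0.0611 0.0568] 89.3 [ 0.4503 -0.3254]
t 42.525 p [0.6348 0.0901 0.1941] th 11.9 q [ -2.  34.  82.   0.  63. -14.]
0.4453,-0.1846,0.13,61 -> [-0.2422  0.2299  0.0633] [  0.   -0.1 -49.1] q6~ -84.0
0.4453,-0.1846,0.13,-29 -> [-0.2422  0.2299  0.0633] [-0.1 -0.1 40.9] q6~ 6.0
```

View pics/q.png

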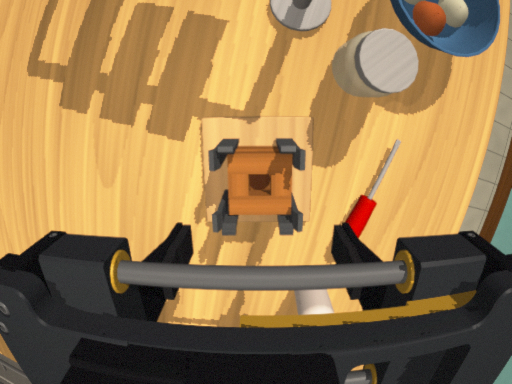

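Spacer 2 is flat in the pocket (260,182). Spacer 3 next, jaws at −29°.

```bash
python3 -m jog '-0.242 0.23 0 0 0 40.8 1;-0.242 0.23 0.03 0 0 40.8 1;-0.242 0.23 0.063 0 0 40.8 1;-0.242 0.23 0.063 0 0 40.8 1;-0.242 0.23 0.063 0 0 40.8 1;-0.242 0.23 0.063 0 0 40.8 1;-0.242 0.23 0.063 0 0 40.8 1;-0.242 0.23 0.063 0 0 40.8 1'; python3 go.py 0.4453,-0.1847,0.022,-28.8; python3 - <<'E'
from h import *
p,d=capture("wrist");cv2.imwrite("pics/r.png",cv2.cvtColor(p,cv2.COLOR_RGB2BGR))
E
```

```text
time_s: 43.52
position: [0.4463, -0.1841, 0.1302]
tcp_rot: [[0.875, -0.484, 0.002], [-0.484, -0.875, 0.003], [0.001, -0.003, -1.0]]
force: [-0.0, 0.1, 0.1]
opening: 1.001
t 43.525 p [ 0.4463 -0.1841  0.1302] th -28.9 q [-36.  30. 108.   0.  42.  -7.]
0.4453,-0.1847,0.022,-28.8 -> [-0.0006  0.0014  0.1082] [-0.2 -0.1 -0.1] q6~ 6.0
```

View pics/r.png

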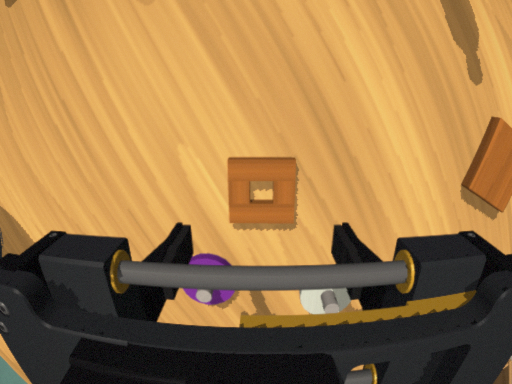

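Spacer 3 (262,190) centred and square; the decoy and disc stay well behind the fingers.

```bash
python3 -m jog '-0.001 0.001 0.05 0 0 0 1;-0.001 0.001 0.098 0 0 0 1;-0.001 0.001 0.109 0 0 0 1;-0.001 0.001 0.109 0 0 0 1;-0.001 0.001 0.109 0 0 0 0;-0.001 0.001 0.109 0 0 0 0;-0.001 0.001 0.109 0 0 0 0;-0.001 0.001 0.109 0 0 0 0'; python3 -m jog '0 0 0 0 0 0 0;0 0 -0.06 0 0 0 0;0 0 -0.12 0 0 0 0;0 0 -0.15 0 0 0 0;0 0 -0.15 0 0 0 0;0 0 -0.15 0 0 0 0'; python3 go.py 0.634,0.09,0.17,11.9
```

```text
time_s: 44.58
position: [0.4457, -0.1853, 0.0226]
tcp_rot: [[0.875, -0.483, 0.005], [-0.483, -0.875, 0.001], [0.004, -0.003, -1.0]]
force: [-0.4, -0.2, 5.4]
opening: 0.707
time_s: 45.32
position: [0.4441, -0.1847, 0.1712]
tcp_rot: [[0.875, -0.483, 0.002], [-0.483, -0.875, 0.002], [0.001, -0.003, -1.0]]
force: [0.1, 0.1, -0.3]
opening: 0.708
t 45.325 p [ 0.4441 -0.1847  0.1712] th -28.9 q [-36.  26. 107.   0.  48.  -7.]
0.634,0.09,0.17,11.9 -> [ 0.0334 -0.3323  0.0022] [ -0.2  -0.1 -40.8] q6~ -4.0
```

```bash
python3 -m jog '0.033 -0.332 0 0 0 -40.8 0;0.033 -0.332 0 0 0 -40.8 0;0.033 -0.332 0 0 0 -40.8 0;0.033 -0.332 0 0 0 -40.8 0;0.033 -0.332 0 0 0 -40.8 0;0.033 -0.332 0 0 0 -40.8 0;0.033 -0.332 0 0 0 -40.8 0;0.033 -0.332 0 0 0 -40.8 0'; python3 go.py 0.634,0.09,0.118,11.9 
```

```text
time_s: 46.32
position: [0.6326, 0.0887, 0.1711]
tcp_rot: [[0.979, 0.206, -0.001], [0.206, -0.979, 0.001], [-0.0, -0.001, -1.0]]
force: [-0.3, 0.3, -0.7]
opening: 0.706
t 46.325 p [0.6326 0.0887 0.1711] th 11.9 q [ -2.  36.  84.   0.  60. -14.]
0.634,0.09,0.118,11.9 -> [ 0.0017 -0.001   0.0531] [-0.1  0.  -0. ] q6~ -4.0
```

```bash
python3 -m jog '0.001 0 0.02 0 0 0 0;0.001 0 0.04 0 0 0 0;0.001 0 0.053 0 0 0 0;0.001 0 0.065 0 0 0 0;0.001 0 0.078 0 0 0 0;0.001 0 0.083 0 0 0 0;0.001 0 0.083 0 0 0 0'; python3 go.py 0.634,0.09,0.086,11.9 
```

```text
time_s: 47.2
position: [0.6353, 0.0899, 0.0896]
tcp_rot: [[0.979, 0.206, 0.003], [0.206, -0.979, 0.001], [0.003, -0.001, -1.0]]
force: [-0.3, 0.5, -0.0]
opening: 0.706
t 47.2 p [0.6353 0.0899 0.0896] th 11.9 q [ -2.  42.  86.   0.  51. -14.]
0.634,0.09,0.086,11.9 -> [-0.0013 -0.0004  0.0036] [-0.  -0.2 -0. ] q6~ -4.0
```

```bash
python3 -m jog '0 0 0.0015 0 0 0 0;0 0 0.003 0 0 0 0;0 0 0.003 0 0 0 0;0 0 0.003 0 0 0 1;0 0 0.003 0 0 0 1;0 0 0.003 0 0 0 1;0 0 0.003 0 0 0 1'; python3 -m jog '0 0 -0.05 0 0 0 1;0 0 -0.1 0 0 0 1;0 0 -0.11 0 0 0 1;0 0 -0.11 0 0 0 1'; python3 - <<'E'
from h import *
p,d=capture("wrist");cv2.imwrite("pics/s.png",cv2.cvtColor(p,cv2.COLOR_RGB2BGR))
p,d,W=cloud("top");cv2.imwrite("pics/s2.png",cv2.cvtColor(p,cv2.COLOR_RGB2BGR))
print([ (round(x['score'],2),np.round(x['centre'],3)) for x in spot_in("disc","top")])
for nme,a in dict(disc=(.007,.018,(.40,.50,-.375,-.275))).items():
  P,m=rect(W,*a);m=cv2.morphologyEx(m.astype(np.uint8),cv2.MORPH_OPEN,np.ones((3,3)))>0
  P=W[m][:,:2].astype(np.float32);r=cv2.minAreaRect(P);print(nme,len(P),np.round(r[0],4),np.round(r[1],4),round(r[2],1),np.round(cv2.minEnclosingCircle(P),4) if 0 else cv2.minEnclosingCircle(P))
E
python3 go.py 0.4508,-0.325,0.13,0 
```

```text
time_s: 48.08
position: [0.6355, 0.0898, 0.087]
tcp_rot: [[0.979, 0.206, 0.004], [0.206, -0.979, 0.001], [0.004, -0.001, -1.0]]
force: [-1.1, 0.0, 0.1]
opening: 0.985
time_s: 48.58
position: [0.6351, 0.0897, 0.1975]
tcp_rot: [[0.979, 0.206, 0.005], [0.206, -0.979, 0.001], [0.005, -0.0, -1.0]]
force: [-0.8, 0.5, -0.0]
opening: 0.998
[(0.87, array([ 0.346, -0.246,  0.012])), (0.71, array([ 0.496, -0.46 ,  0.008])), (0.64, array([ 0.618, -0.421,  0.01 ])), (0.58, array([ 0.457, -0.32 ,  0.009]))]
disc 318 [ 0.4518 -0.3256] [0.0611 0.0569] 89.1 ((0.45052579045295715, -0.32520413398742676), 0.031290292739868164)
t 48.725 p [0.6337 0.0897 0.1949] th 11.9 q [ -2.  34.  82.   0.  63. -14.]
0.4508,-0.325,0.13,0 -> [-0.2644  0.3682  0.0644] [-0.1  0.  11.9] q6~ -36.0
```

View pics/s.png

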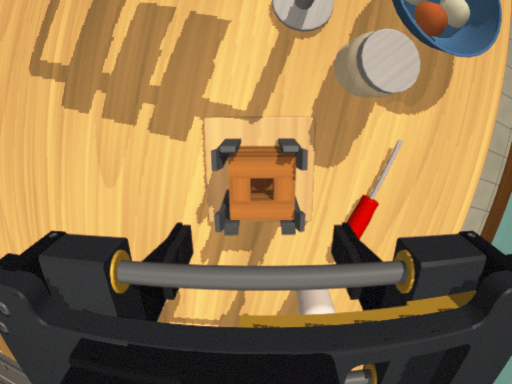

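View pics/s2.png

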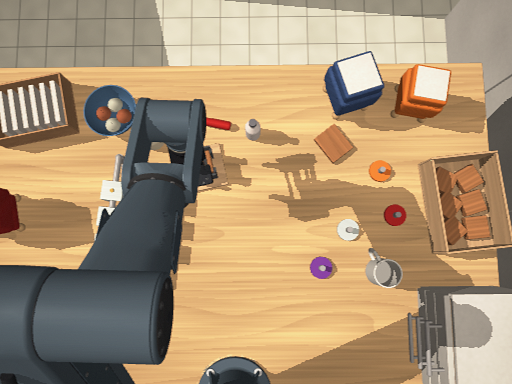

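All three spacers are stacked flat (262,187). Disc still at (348,230), next to the mug; I approach with jaws at −55° so the gripper body clears the mug.

```bash
python3 go.py 0.4506,-0.3252,0.13,-55 ; python3 -m jog '-0.264 0.368 0 0 0 66.9 1;-0.264 0.368 0.03 0 0 66.9 1;-0.264 0.368 0.064 0 0 66.9 1;-0.264 0.368 0.064 0 0 66.9 1;-0.264 0.368 0.064 0 0 66.9 1;-0.264 0.368 0.064 0 0 66.9 1;-0.264 0.368 0.064 0 0 66.9 1;-0.264 0.368 0.064 0 0 66.9 1'; python3 -m jog '0 0 0 0 0 0 1'; python3 go.py 0.4506,-0.3252,0.13,-55; python3 - <<'E'
from h import *
p,d=capture("wrist");cv2.imwrite("pics/t.png",cv2.cvtColor(p,cv2.COLOR_RGB2BGR))
E
```

```text
t 48.725 p [0.6337 0.0897 0.1949] th 11.9 q [ -2.  34.  82.   0.  63. -14.]
0.4506,-0.3252,0.13,-55 -> [-0.2647  0.3684  0.0644] [-0.1  0.1 66.9] q6~ 19.0
time_s: 49.72
position: [0.4507, -0.3272, 0.1296]
tcp_rot: [[0.57, -0.822, 0.001], [-0.822, -0.57, 0.003], [-0.002, -0.003, -1.0]]
force: [-0.1, 0.2, 0.1]
opening: 0.998
time_s: 49.85
position: [0.4518, -0.325, 0.1304]
tcp_rot: [[0.571, -0.821, 0.002], [-0.821, -0.571, 0.004], [-0.002, -0.004, -1.0]]
force: [-0.7, -0.3, -0.5]
opening: 0.997
t 49.85 p [ 0.4518 -0.325   0.1304] th -55.2 q [-47.  34.  98.   0.  49.   8.]
0.4506,-0.3252,0.13,-55 -> [-0.0006  0.0011  0.0004] [-0.2  0.1 -0.2] q6~ 19.0
```

View pics/t.png

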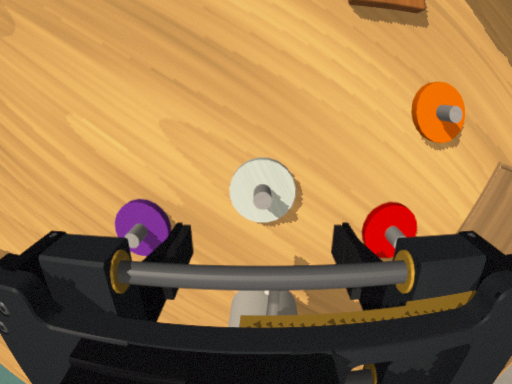

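```bash
python3 - <<'E'
from h import *
W=np.load("W1.npy")
c=np.array([.4506,-.3252]);a=np.radians(-55);ux=np.array([np.cos(a),np.sin(a)]);uy=np.array([np.sin(a),-np.cos(a)])
D=W[...,:2]-c;x=D@ux;y=D@uy
m=(abs(x)<.11)&(abs(y)<.12)&(W[...,2]>.045)
for yy in np.arange(-.12,.12,.01):
    k=m&(y>=yy)&(y<yy+.01)
    if k.sum(): print(round(yy,2),k.sum(),W[k][:,2].max().round(3),x[k].min().round(3),x[k].max().round(3))
E
```

```text
0.07 17 0.072 0.005 0.015
0.08 18 0.077 0.004 0.013
0.09 14 0.079 0.002 0.013
0.1 47 0.094 -0.013 0.013
0.11 52 0.094 -0.027 0.026
```

Handle begins 70 mm off along tool y, outside the body's 38 mm: clear. Descend and grip.

```bash
python3 -m jog '0 0.001 0.05 0 0 0 1;0 0.001 0.098 0 0 0 1;0 0.001 0.109 0 0 0 1;0 0.001 0.109 0 0 0 1;0 0.001 0.109 0 0 0 0;0 0.001 0.109 0 0 0 0;0 0.001 0.109 0 0 0 0;0 0.001 0.109 0 0 0 0'; python3 -m jog '0 0 0 0 0 0 0;0 0 -0.06 0 0 0 0;0 0 -0.12 0 0 0 0;0 0 -0.16 0 0 0 0;0 0 -0.16 0 0 0 0;0 0 -0.16 0 0 0 0'; python3 go.py 0.634,0.09,0.175,11.9; python3 - <<'E'
from h import *
p,d=capture("wrist");cv2.imwrite("pics/u.png",cv2.cvtColor(p,cv2.COLOR_RGB2BGR))
E
```

```text
time_s: 50.9
position: [0.4526, -0.3256, 0.0236]
tcp_rot: [[0.573, -0.819, 0.005], [-0.819, -0.573, 0.0], [0.002, -0.004, -1.0]]
force: [-0.3, 0.1, 4.9]
opening: 0.698
time_s: 51.65
position: [0.4511, -0.3247, 0.1819]
tcp_rot: [[0.573, -0.819, 0.002], [-0.819, -0.573, 0.003], [-0.001, -0.003, -1.0]]
force: [-0.4, 0.1, -0.7]
opening: 0.704
t 51.65 p [ 0.4511 -0.3247  0.1819] th -55.0 q [-47.  29.  96.   0.  55.   7.]
0.634,0.09,0.175,11.9 -> [-0.2349 -0.3876  0.0085] [ -0.2  -0.1 -66.9] q6~ -4.0
```

View pics/u.png

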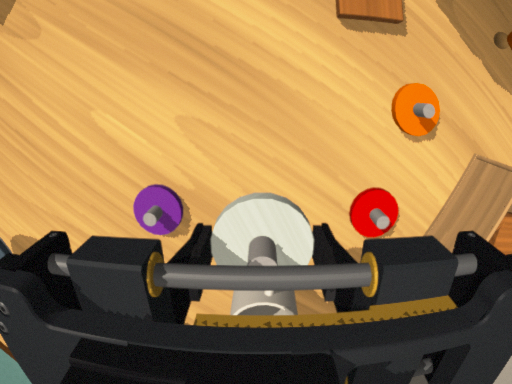

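Disc is held, stub up. Carry it over the jig.

```bash
python3 -m jog '-0.235 -0.388 0 0 0 -66.9 0;-0.235 -0.388 0 0 0 -66.9 0;-0.235 -0.388 0 0 0 -66.9 0;-0.235 -0.388 0 0 0 -66.9 0;-0.235 -0.388 0 0 0 -66.9 0;-0.235 -0.388 0 0 0 -66.9 0;-0.235 -0.388 0 0 0 -66.9 0;-0.235 -0.388 0 0 0 -66.9 0'; python3 -m jog '0 0 0 0 0 0 0'; python3 go.py 0.634,0.0907,0.118,11.9; python3 - <<'E'
from h import *
p,d=capture("wrist");cv2.imwrite("pics/v.png",cv2.cvtColor(p,cv2.COLOR_RGB2BGR))
E
```

```text
time_s: 52.7
position: [0.6347, 0.0935, 0.1813]
tcp_rot: [[0.978, 0.21, 0.0], [0.21, -0.978, 0.002], [0.001, -0.002, -1.0]]
force: [0.2, -0.7, -1.7]
opening: 0.7
time_s: 52.82
position: [0.6339, 0.0904, 0.1819]
tcp_rot: [[0.978, 0.208, -0.0], [0.208, -0.978, 0.001], [-0.0, -0.001, -1.0]]
force: [0.3, -0.4, -0.5]
opening: 0.702
t 52.825 p [0.6339 0.0904 0.1819] th 12.0 q [ -2.  35.  83.   0.  62. -14.]
0.634,0.0907,0.118,11.9 -> [ 0.0002 -0.0003  0.0639] [-0.1  0.   0.1] q6~ -4.0
```

View pics/v.png

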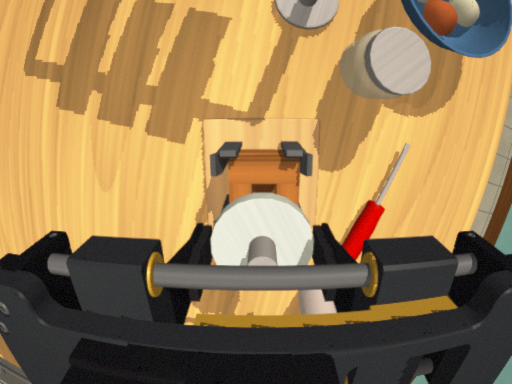

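```bash
python3 -m jog '0 0 0.02 0 0 0 0;0 0 0.04 0 0 0 0;0 0 0.055 0 0 0 0;0 0 0.065 0 0 0 0;0 0 0.073 0 0 0 0;0 0 0.079 0 0 0 0;0 0 0.08 0 0 0 0;0 0 0.08 0 0 0 0'; python3 go.py 0.634,0.0907,0.0996,11.9
```

```text
time_s: 53.88
position: [0.6354, 0.0899, 0.1042]
tcp_rot: [[0.978, 0.206, 0.004], [0.206, -0.978, 0.001], [0.004, -0.0, -1.0]]
force: [0.8, 0.1, -0.0]
opening: 0.701
t 53.875 p [0.6354 0.0899 0.1042] th 11.9 q [ -2.  41.  86.   0.  53. -14.]
0.634,0.0907,0.0996,11.9 -> [-0.0012 -0.0011  0.0046] [-0.  -0.2  0. ] q6~ -4.0
```

```bash
python3 -m jog '-0.001 -0.001 0.002 0 0 0 0;-0.001 -0.001 0.004 0 0 0 0;-0.001 -0.001 0.0045 0 0 0 0;-0.001 -0.001 0.0045 0 0 0 0'; python3 go.py 0.634,0.0907,0.0996,11.9
```

```text
time_s: 54.38
position: [0.6339, 0.0906, 0.0997]
tcp_rot: [[0.979, 0.206, 0.003], [0.206, -0.979, 0.001], [0.004, -0.001, -1.0]]
force: [-0.4, -0.1, 2.2]
opening: 0.7
t 54.375 p [0.6339 0.0906 0.0997] th 11.9 q [ -2.  41.  86.   0.  52. -14.]
0.634,0.0907,0.0996,11.9 -> [ 0.0001 -0.      0.0001] [-0.  -0.2 -0. ] q6~ -4.0
```

Light contact at the expected height. Release, rise, and back off.

```bash
python3 -m jog '0 0 0 0 0 0 1;0 0 0 0 0 0 1;0 0 0 0 0 0 1;0 0 0 0 0 0 1;0 0 0 0 0 0 1;0 0 -0.05 0 0 0 1;0 0 -0.1 0 0 0 1;0 0 -0.1 0 0 0 1'; python3 - <<'E'
from h import *
p,d=capture("wrist");cv2.imwrite("pics/w.png",cv2.cvtColor(p,cv2.COLOR_RGB2BGR))
E
python3 -m jog '0 0.06 -0.05 0 0 0 1;0 0.12 -0.1 0 0 0 1;0 0.18 -0.1 0 0 0 1;0 0.24 -0.1 0 0 0 1;0 0.3 -0.1 0 0 0 1;0 0.3 -0.1 0 0 0 1'
python3 - <<'E'
from h import *
q,_,Ws=cloud("side");p,d,W=cloud("top")
cv2.imwrite("pics/x.png",cv2.cvtColor(p,cv2.COLOR_RGB2BGR))
cv2.imwrite("pics/y.png",cv2.cvtColor(cv2.resize(q[60:260,200:420],None,fx=3,fy=3),cv2.COLOR_RGB2BGR))
b=(.55,.72,0,.18)
for n,w in(("top",W),("side",Ws)):
  P,m=rect(w,.070,.084,(.60,.665,.06,.12));print(n,"76-ish",len(P))
  D=np.hypot(w[...,0]-.6336,w[...,1]-.09)
  k=(D<.028)&(D>.014)&(w[...,2]>.06);print(n,"disc top z (expect .088)",np.nanpercentile(w[k][:,2],[10,50,90]).round(4),k.sum())
  A=np.c_[w[k][:,:2],np.ones(k.sum())];g=(abs(w[k][:,2]-np.median(w[k][:,2]))<.006);print(" tilt",np.linalg.lstsq(A[g],w[k][g][:,2],rcond=None)[0][:2].round(3))
  k=(D<.03)&(w[...,2]>.098);print(n,"stub",k.sum(),w[k].mean(0).round(4) if k.sum() else 0, w[k][:,2].max() if k.sum() else 0)
  for s in(-.07,0,.07):
    c=(.4825+s*.994,.3085-s*.11);P,m=rect(w,.151,.165,(c[0]-.034,c[0]+.034,c[1]-.05,c[1]+.05))
    r=cv2.minAreaRect(P);print(" harp",s,len(P),np.round(r[0],4),np.round(r[1],3),round(r[2],1),np.median(w[m][:,2]).round(4))
for l in["offcut","glue","mug","driver","jar"]: print(l,[np.round(x['centre'],3).tolist() for x in spot_in(l,"top")[:1]])
E
```

```text
time_s: 55.38
position: [0.6369, 0.0904, 0.2044]
tcp_rot: [[0.978, 0.206, 0.014], [0.206, -0.979, 0.001], [0.014, 0.002, -1.0]]
force: [1.1, -1.0, -0.3]
opening: 1.008
time_s: 56.18
position: [0.6945, -0.2076, 0.2964]
tcp_rot: [[0.979, 0.202, 0.0], [0.202, -0.979, 0.002], [0.001, -0.002, -1.0]]
force: [0.3, 0.7, -1.0]
opening: 1.0
top 76-ish 79
top disc top z (expect .088) [0.0858 0.0885 0.0914] 251
 tilt [-0.001  0.004]
top stub 36 [0.6338 0.0884 0.1115] 0.11608528675690576
 harp -0.07 212 [0.4177 0.3298] [0.031 0.05 ] 82.0 0.1569
 harp 0 389 [0.4815 0.3105] [0.057 0.056] 83.1 0.1568
 harp 0.07 431 [0.5543 0.3026] [0.057 0.055] 84.2 0.1566
side 76-ish 61
side disc top z (expect .088) [0.0839 0.0867 0.0896] 104
 tilt [ 0.012 -0.003]
side stub 30 [0.6372 0.0874 0.1075] 0.11393314360127521
 harp -0.07 117 [0.4172 0.317 ] [0.06  0.056] 80.9 0.1547
 harp 0 127 [0.4861 0.3084] [0.06  0.054] 82.7 0.1546
 harp 0.07 134 [0.5545 0.3033] [0.059 0.052] 83.1 0.1546
offcut []
glue [[0.725, -0.057, 0.082]]
mug [[0.333, -0.415, 0.039]]
driver [[0.762, 0.059, 0.022]]
jar [[0.717, 0.228, 0.092]]
```

View pics/w.png

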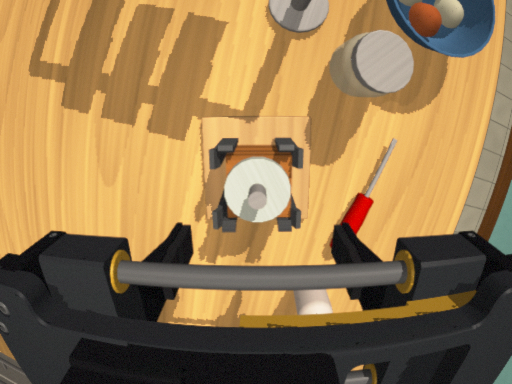

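View pics/x.png

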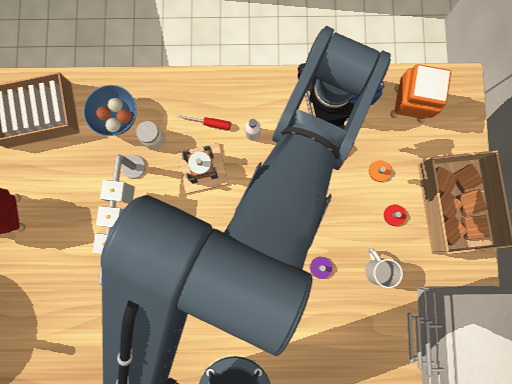

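View pics/y.png

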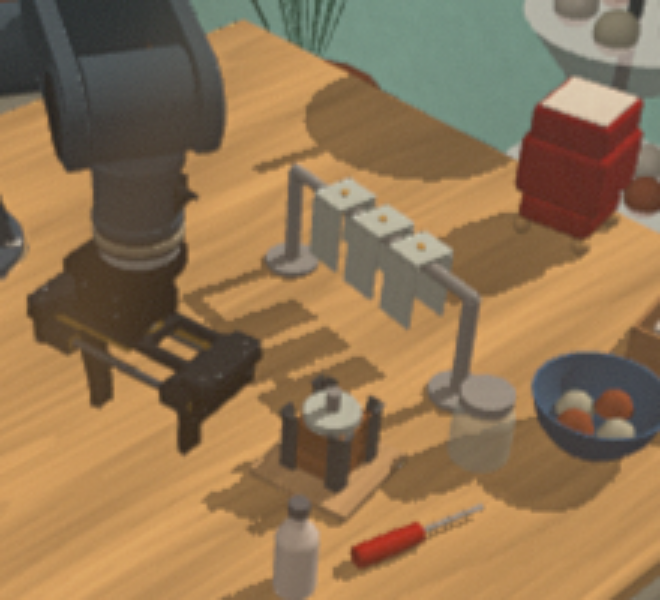

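Everything sits as intended: disc top measured at 87–88 mm against 88 expected, level, and all harps on the bar. Hand in.

```bash
python3 -m jog '0 0 0 0 0 0 1;0 0 0 0 0 0 1;0 0 0 0 0 0 1;0 0 0 0 0 0 1'; python3 -c "
from rig import *
print(hand_in())"
```

```text
time_s: 57.02
position: [0.6951, -0.2033, 0.2993]
tcp_rot: [[0.979, 0.206, 0.004], [0.206, -0.979, 0.001], [0.004, -0.001, -1.0]]
force: [-0.1, -0.2, 0.3]
opening: 1.0
the job is handed in; nothing more can be done
None
```

I built the lamp foot in the jig in the required order: foot block, three spacers, then the plain disc with its stub up. All three harps hang on the rail, and I handed the job in at about 57 s; `hand_in` reports no verdict.

**Lamp foot:** The last camera check put the disc's top at 87–88 mm, against 88 mm expected. It was level to about 0.01 rad and its stub was within 2–4 mm of the pocket centre.

**Harps:** All three crowns rest on the bar with their tops at 155–157 mm, against 156 mm expected. They sit within about 3° of square to the rail. The top-camera fit of the first harp was off because the arm hid part of it, but the side camera showed it correctly placed.

**Other things on the bench:** The glue, mug, driver and jar showed no shift beyond about 4 mm. The offcut was hidden behind the arm in the last picture, so I could not re-measure it; it was still in place in the earlier pictures and the robot never went near it.

The arm was clear of everything when I handed in.

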